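Load the sawing board and hold the blank for the saw

ROBOT

A 6-joint arm with a two-finger parallel gripper is mounted at the origin on the work surface. World frame = base frame: x ahead of the robot, y to its left, z up, the work surface at z = 0. Lengths are in m, angles in rad, forces in N, time in s.
With the tool pointing down it reaches from about 0.3 to 0.875 m from the base axis. Payload 6.4 kg.
Tool frame: the origin (TCP) lies on the centre line of the jaws, within the pads' length; the fingertips stand 19 mm ahead of it and the grasp point (between the pads) is the TCP (arm.tcp_to_tips is the distance from the TCP to the fingertips, in m); z points along the fingers, y is the line along which they close (so a half turn about z gives the same grasp; the last joint's range is limited). The gripper opens to 85 mm and grips with 20 to 120 N. Pads are 22 mm wide; open, the fingers measure 114 mm over their backs; the gripper's body (76 mm by 85 mm) begins 54 mm behind the grasp point. The pads swing forward as they close: fully open they stand 13 mm farther back than shut.
Start: joints at [0.908, 0.181, 1.607, -0, 1.354, -0.206], TCP at [0.254, 0.516, 0.25] pointing down, gripper open.
Joint ranges: [-2.99, 2.99], [-0.89, 2.07], [0.3, 2.58], [-1.14, 4.28], [0, 2.63], [-3.12, 3.12]. Speed limits (rad/s): [2.57, 2.57, 3.01, 3.14, 3.14, 3.14].

INTERFACE

Orientations are given as [roll, pitch, yaw] about the fixed x, y, z axes, in that order (R = Rz(yaw) Ry(pitch) Rx(roll)).
In Python, from workcell import arm gives the robot as it stands.
- The arm moves only by the tool servo_tool, never from a script. Its argument "commands" is a list of rows, each an object with "travel": the shift along the tool's x, y, z in m, a list of three; "turn": the turn, a rotation vector about the tool's x, y, z in degrees, a list of three; "claw": the opening in per cent of the stroke, from 0 (shut) to 100 (fully open). A call has 1 to 8 rows; each row shifts and turns the commanded pose from where the row before left it, along the tool's axes as they then stand; what a row does not reach is not made up. A row lasts 1/12 s, in which the tool goes at most 41.7 mm and 7.16 degrees, less where a joint would pass 70% of its speed; a pose out of reach is approached as far as the arm can. A call with a gripper value outside its range is refused whole. The fingers move at their own pace and stop on an object; "squeeze" is the grip in N (left out, the last holds). Time passes only in rows, so rows that do not move let the fingers close. It gives the time, the measured TCP pose, the force, the opening and the grip force at its end, in the units of the state.
- arm.read_state(): the state, without advancing time (a new reading comes with each control period).
- arm.read_camera(name): name is "side" or "top"; returns a dict with "frame" (480x640x3 uint8, blue, green, red), "fx", "fy", "cx", "cy" (pixels), "D" ([k1, k2, p1, p2, k3] as OpenCV has them; the pictures are not rectified), "eye" and "orientation" of the camera in the world. Camera axes: x right, y up, looking along -z (the intrinsics and any distortion apply to the point x, -y, -z); pixel columns grow to the right and rows downward; lengths in m; the calibration is good to about 2 mm. A picture is of the moment at which its call begins. There is no depth.
- arm.finish_job(): hands the job in; it is judged then, once.
Trained networks look in a picture, given as the dict that the camera call returned (one of the last four; its "shot" number tells which), for a name from the list of things; names that differ only in an ending like _2 or _b are one class to them, and where a whole thing is asked for, a point or a joint stands for the part that bears it (a point fixed in the world has none). Each returns a list of dicts, best first, with "p" (0 to 1); they miss things now and then, are a little off and sometimes report something else, mostly with a low value. They report only what shows in the picture. A call takes as long as a camera call.
- arm.recognise(picture, query): "rect" ([centre column, centre row, width, height] in pixels, round what is visible of it).
- arm.pinpoint(picture, query): "xy" ([column, row] in pixels: a listed point, or the origin of a listed thing).
The state is a dict: "time": time; "joint_pos": joint angles; "qd": joint speeds; "joint_torque": joint torques, N m; "tcp_pos": TCP position; "orientation": TCP orientation; "contact_force": force on the tool from outside, world axes, zero at the start; "ft_torque": the same for the moment, N m; "grip_width": finger opening in m; "gripper_force": force on a finger pad.
Only numpy, scipy, OpenCV 4.12 (cv2) and the standard library are available. Lean on these libraries where they do the work, as an engineer would, in place of code of your own. Each camera call takes 0.05 s, during which the arm holds its last target. There are 200 camera calls.

TASK

Clear the two offcuts off the sawing board and drop them into the blue scrap tub, then fetch the dark bevelled blank from the mat and set it up for sawing: lying flat on the board, its square long edge flush along the fence and its left end butted against the red stop block. Finish while holding it there with one firm diagonal push, down onto the board and in against the fence at the same time, and do not let go. Leave the other things on the bench as they lie.

Things in the scene. Friction and masses are not known exactly. Their poses are not given: they have to be found in the camera images.
- board: Base of the sawing board: white-faced plywood plate fixed to the bench, 220 (x) by 320 (y) by 18 mm thick, turned by up to 0.25 rad. Origin: centre of its underside, on the bench top; x points away from the robot towards the fence, y left along the fence. A thin dark saw kerf crosses it 45 mm right of its centre.
- fence: Aluminium fence along the far side of the board, fixed: 20 mm thick, 40 mm high above the board, 320 mm long. Origin: mid length of its front face, at the board's upper surface (18 mm above the bench, 80 mm beyond the board's centre); x points into the fence, y left along it. The workpiece bears on its face x = 0; friction on the board (about 0.5 to 0.7) takes up part of any forward push.
- stop: Red stop block fixed near the fence's left end. Origin: inner corner where its butting face (y = 0, facing right, -y), the fence's face and the board's upper surface meet; axes as the fence's. It reaches 60 mm from the fence towards the robot, is 32 mm wide (to +y) and 36 mm high; a steel strap and black knob over the fence reach 57 mm above the board.
- blank: Dark brown loose wooden blank, 0.14 to 0.28 kg, 50 wide (x), 200 long (y), 30 mm high. Origin: centre of underside. On its -x side, towards the robot (within 0.35 rad), a 45 degree bevel 14 by 14 mm: upright to 16 mm height, then sloping to the top. The +x side is square, for the fence. Pushed below the bevel it slides; pushed on the bevel it is pressed forwards and down.
- blank_corner (a point): The blank's lower corner at its left end (+y) and square edge (+x), 25 mm and 100 mm from the origin; seated in the corner of fence, stop and board it coincides with the origin of stop.
- mat: Black rubber mat, fixed to the bench, 300 (x) by 240 (y) by 3 mm; the dark and the pale blank lie on it side by side, about 140 mm apart. Origin: centre of its underside.
- offcut_a: Loose offcut of the same bevelled section, mid-brown, 35 g: 50 (x) by 36 long (y) by 30 mm high, bevel on its -x side, the two sawn end faces (+y, -y) flat and parallel, 36 mm apart. Lies on the left half of the board, turned by up to 0.5 rad against it. Origin: centre of its underside.
- offcut_b: A second offcut just like offcut_a, on the right half of the board, turned by up to 0.5 rad against it.
- tub: Blue round open scrap tub, loose, 0.6 kg, 95 mm high, inside 132 mm across at the rim and 108 mm at the floor, wall 4 mm, floor 5 mm. Origin: centre of its underside.
- spare: Pale wooden blank of the same size and shape as the dark one, on the other place on the mat; stays where it is.
- bottle: White wash bottle with a bent spout, 60 mm across, 150 mm high, standing to the left of the mat. Stays where it is. Origin: centre of its underside.
- sander: Cork sanding block, 70 by 112 by 34 mm, in front of the gap between board and mat. Stays where it is. Origin: centre of its underside.
- square: Try square with a dark wooden stock (90 mm) and steel blade (137 mm), 18 mm thick, lying flat in front of the board. Stays where it is. Origin: underside of the stock at its open end.
- saw: Small back saw, 335 mm long with a 210 mm blade and a turned wooden handle, lying flat to the right of the tub. Stays where it is. Origin: underneath the joint of blade and handle.
- clamp: Red F-clamp, 300 mm steel bar, lying flat beyond the tub. Stays where it is. Origin: underside of the bar at its handle end.
- brush: Bench brush with a wooden handle and yellow bristles, 270 mm long, 30 mm high, lying beyond the board. Stays where it is. Origin: underside, near where the handle meets the head.

How it is judged:
By the outcome, as a careful person would: the job done as asked, in the order asked, and still so for the second after the job is handed in, while the arm keeps its last pose, push and grip.
It also fails if it takes over 72 s, if anything falls off the work surface, if the arm or the gripper's body presses on something with over 40 N, if the wrist force passes 120 N, or if a joint passes its speed limit or range.

## Working session

There is one attempt and no reset: what is moved stays moved. The work goes in short steps, Python scripts to look and compute and a tool call to move; the robot and the scene stay as the last step left them, time stands still between calls to the robot, and variables do not carry over. Pictures are saved under pics/ and viewed, at most 10 in all, crops included, and the job is handed in when it is done.

Besides the shell and the picture viewer there is one more tool, called after ">>>" as a command line: name --argument value ..., lists and objects as JSON in quotes. servo_tool: Moves the arm, as the interface text tells. Its arguments: {"type":"object","properties":{"commands":{"type":"array"},"squeeze":{"type":"number"}},"required":["commands"]}

```bash
ls; mkdir -p pics
cat > h.py <<'E'
import numpy as np, cv2
from scipy.spatial.transform import Rotation as R
from workcell import arm
def rot(o):
    o=np.array(o)
    return o if o.shape==(3,3) else (R.from_quat(o).as_matrix() if o.size==4 else R.from_euler('xyz',o).as_matrix())
def p2w(c,uv,z):
    K=np.array([[c['fx'],0,c['cx']],[0,c['fy'],c['cy']],[0,0,1.]])
    n=cv2.undistortPoints(np.array(uv,float).reshape(-1,1,2),K,np.array(c['D'],float)).reshape(-1,2)
    d=np.c_[n[:,0],-n[:,1],-np.ones(len(n))]@rot(c['orientation']).T
    e=np.array(c['eye']); z=np.broadcast_to(z,len(n))
    return e+d*((z-e[2])/d[:,2])[:,None]
def w2p(c,P):
    K=np.array([[c['fx'],0,c['cx']],[0,c['fy'],c['cy']],[0,0,1.]])
    q=(np.array(P,float).reshape(-1,3)-c['eye'])@rot(c['orientation'])*[1,-1,-1]
    return cv2.projectPoints(q,np.zeros(3),np.zeros(3),K,np.array(c['D'],float))[0].reshape(-1,2)
E
python3 - <<'E'
from h import *
for n in('top','side'):
    c=arm.read_camera(n); cv2.imwrite(f'pics/{n}0.png',c['frame'])
    print(n,c['fx'],c['eye'],c['orientation'],c['D'])
    for q in['board','fence','stop','blank','blank_corner','offcut_a','tub','spare','mat']:
        print(q,[(np.round(r['xy']),round(r['p'],2)) for r in arm.pinpoint(c,q)[:3]],[(np.round(r['rect']),round(r['p'],2)) for r in arm.recognise(c,q)[:2]])
print(arm.read_state())
E
```

```text
pics
top 559.7757243020329 [ 0.36970454 -0.00196606  1.55652326] [ 1.24424558e-01  1.75815910e-04 -1.56538316e+00] [-0.09552843  0.          0.          0.          0.        ]
board [(array([344., 235.]), 0.87)] [(array([344., 240., 114.,  74.]), 0.81), (array([125., 222.,  31.,  31.]), 0.29)]
fence [(array([322., 304.]), 0.67), (array([348., 207.]), 0.63)] [(array([348., 202., 118.,  14.]), 0.86)]
stop [(array([311., 203.]), 0.65), (array([128., 223.]), 0.55)] [(array([302., 208.,  14.,  29.]), 0.77)]
blank [(array([193., 282.]), 0.95)] [(array([189., 280.,  76.,  30.]), 0.61)]
blank_corner [(array([153., 279.]), 0.66), (array([184., 256.]), 0.28)] [(array([181., 233.,  74.,  34.]), 0.69), (array([189., 282.,  72.,  37.]), 0.57)]
offcut_a [(array([315., 246.]), 0.58), (array([375., 238.]), 0.55)] [(array([314., 248.,  14.,  24.]), 0.76), (array([375., 240.,  17.,  21.]), 0.7)]
tub [(array([468., 260.]), 0.87)] [(array([474., 258.,  56.,  54.]), 0.6)]
spare [(array([186., 233.]), 0.85)] [(array([182., 234.,  72.,  34.]), 0.64)]
mat [(array([187., 256.]), 0.69)] [(array([187., 257., 
[... 1262 characters left out ...]
oint_pos': array([ 9.07677595e-01,  1.80792946e-01,  1.60702124e+00, -4.39680060e-06,
        1.35381552e+00, -2.06265652e-01]), 'qd': array([ 6.18239543e-04, -4.75604841e-04,  4.65116611e-04, -7.22732111e-04,
       -1.36346061e-06, -5.03949063e-04]), 'joint_torque': array([ 1.81457112e-04, -4.44826055e+01, -3.51677477e+01, -3.11376079e-04,
        6.67289260e-04,  2.84983727e-06]), 'tcp_pos': array([0.25361494, 0.51604639, 0.25028214]), 'orientation': array([-3.14155550e+00, -3.38737506e-06,  2.68474052e+00]), 'contact_force': array([-0.23442702,  0.29445907,  0.33215487]), 'ft_torque': array([ 0.02173602,  0.03446817, -0.00433198]), 'gripper_force': 0.0, 'grip_width': 0.08551232505186261}
```

View pics/top0.png

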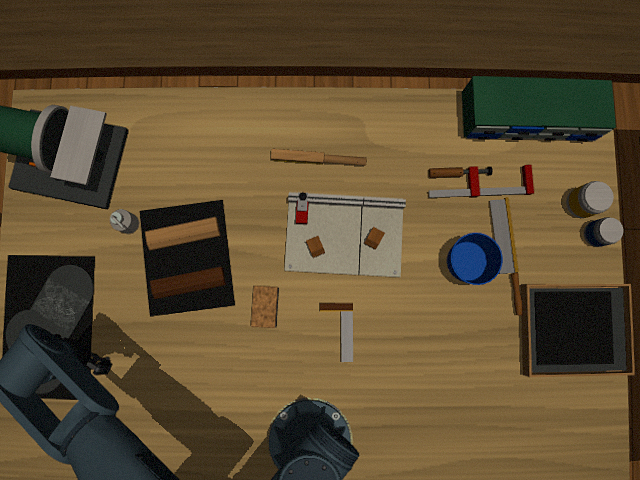

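View pics/side0.png

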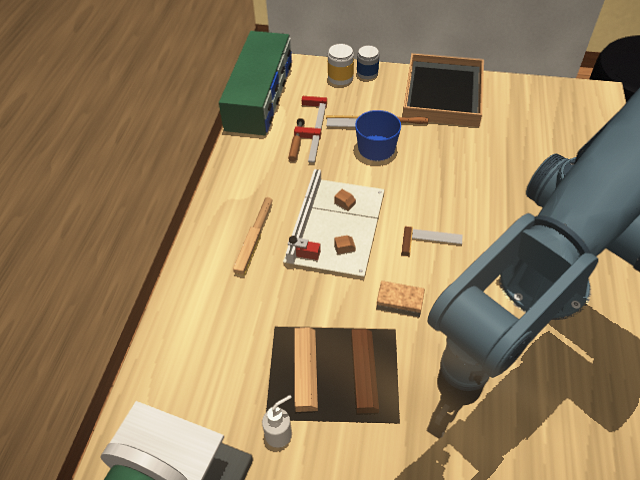

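```bash
cat >> h.py <<'E'
from scipy.optimize import minimize
def prism(L):  # bevelled section, length L
    s=[(25,0),(25,30),(-11,30),(-25,16),(-25,0)]
    return np.array([(x,y,z) for y in(-L/2,L/2) for x,z in s])/1000
def box(x0,x1,y0,y1,z0,z1): return np.array([(x,y,z) for x in(x0,x1) for y in(y0,y1) for z in(z0,z1)])/1000
BOARD=np.r_[box(-110,110,-160,160,0,18),box(80,100,-160,160,18,58)]
def place(V,p,z):
    c,s=np.cos(p[2]),np.sin(p[2])
    return np.c_[V[:,0]*c-V[:,1]*s+p[0],V[:,0]*s+V[:,1]*c+p[1],V[:,2]+z]
S=8
def fit(views,V,p0,z):
    """views: (cam, mask) list; returns pose maximising silhouette overlap"""
    W=[]
    for c,m in views:
        x,y,w,h=cv2.boundingRect(m); x-=8;y-=8;w+=16;h+=16
        W.append((c,cv2.resize(m[y:y+h,x:x+w],None,fx=S,fy=S,interpolation=cv2.INTER_LINEAR)>127,x,y))
    def f(p):
        e=0
        for c,m,x,y in W:
            q=(w2p(c,place(V,p,z))-[x,y]+.5)*S-.5
            b=np.zeros(m.shape,np.uint8); cv2.fillConvexPoly(b,cv2.convexHull(np.round(q*16).astype(np.int32)),1,shift=4)
            e+=1-(m&(b>0)).sum()/(m|(b>0)).sum()
        return e
    best=min((minimize(f,p0,method='Nelder-Mead',options=dict(initial_simplex=np.array(p0)+np.r_[[[0]*3],np.diag([.015,.015,a])])) for a in(.2,-.2)),key=lambda r:r.fun)
    return best.x,best.fun
def comp(mask,uv,hull=False):
    n,l,st,ce=cv2.connectedComponentsWithStats(mask.astype(np.uint8)); 
    i=1+np.argmin([np.hypot(*(ce[k]-uv))+(1000 if st[k,4]<60 else 0) for k in range(1,n)])
    m=(l==i).astype(np.uint8)*255
    cs=cv2.findContours(m,0,2)[0]; k=max(cs,key=cv2.contourArea); 
    if hull: k=cv2.convexHull(k)
    m[:]=0; cv2.drawContours(m,[k],-1,255,-1); return m
E
cat > m.py <<'E'
from h import *
C={n:arm.read_camera(n) for n in('top','side')}
G=dict(board=[(344,240),(333,229)],offa=[(315,246),(344,245)],offb=[(375,238),(345,200)],blank=[(188,282),(366,372)],spare=[(182,233),(305,371)],tub=[(474,258),(377,137)])
P0=dict(board=(.4,0,0),offa=0,offb=0,blank=0,spare=0)
out={n:c['frame'].copy() for n,c in C.items()}
for k in['board','offa','offb','blank','spare']:
    v=[]
    for i,n in enumerate(C):
        hsv=cv2.cvtColor(C[n]['frame'],cv2.COLOR_BGR2HSV); s,b=hsv[...,1].astype(int),hsv[...,2].astype(int)
        m=(s<70)&(b>95) if k=='board' else (s>75)&(b>30)
        v.append((C[n],comp(m,G[k][i],k=='board')))
    z=dict(board=0,offa=.018,offb=.018).get(k,.003)
    g=p2w(C['top'],[G[k][0]],z+.015)[0]
    V=BOARD if k=='board' else prism(36 if k[:2]=='of' else 200)
    rs=[fit(v,V,(g[0],g[1],0),z)]+[fit(v[i:i+1],V,(g[0],g[1],0),z) for i in(0,1)]
    print(k,[(np.round(r[0],4),round(r[1],3)) for r in rs],[int((q[1]>0).sum()) for q in v])
    for c,n in zip(C.values(),C):
        for e in cv2.convexHull(w2p(c,place(V,rs[0][0],z)).astype(np.float32))[None]: cv2.polylines(out[n],[np.round(e*16).astype(int)],True,(0,255,0),1,shift=4)
for n,c in C.items():
    r=[x for x in arm.pinpoint(c,'tub')][0]['xy']; print('tub',p2w(c,[r],0))
for n,c in C.items():
    r=[x for x in arm.recognise(c,'tub')][0]['rect']; print('tubrim',p2w(c,[r[:2]],.05))
a=cv2.resize(out['top'][180:330,120:520],(800,300)); b=cv2.resize(out['side'][100:430,230:430],(400,660))[:,:]
b=np.hstack([b[:300],b[300:600]]); cv2.imwrite('pics/fit.png',np.vstack([a,b]))
E
python3 m.py
```

```text
board [(array([ 0.5631, -0.0956, -0.0581]), np.float64(0.26)), (array([ 0.5616, -0.0935, -0.0637]), np.float64(0.215)), (array([ 0.5633, -0.1034, -0.0541]), np.float64(0.03))] [5133, 7523]
offa [(array([ 0.5259, -0.0133,  0.4029]), np.float64(0.114)), (array([ 0.5268, -0.0131,  0.411 ]), np.float64(0.05)), (array([ 0.525 , -0.0136,  0.4272]), np.float64(0.043))] [259, 333]
offb [(array([ 0.5502, -0.1742, -0.4913]), np.float64(0.104)), (array([ 0.5513, -0.1744, -0.5066]), np.float64(0.048)), (array([ 0.5497, -0.1745, -0.4801]), np.float64(0.026))] [267, 320]
blank [(array([0.4262, 0.3387, 0.2045]), np.float64(1.035)), (array([0.4262, 0.3387, 0.2045]), np.float64(0.035)), (array([0.4273, 0.3364, 0.    ]), np.float64(1.0))] [1413, 333]
spare [(array([0.5631, 0.3574, 0.2122]), np.float64(1.041)), (array([0.5631, 0.3574, 0.2122]), np.float64(0.041)), (array([0.5633, 0.3575, 0.    ]), np.float64(1.0))] [1500, 361]
tub [[ 0.49626945 -0.44019827  0.        ]]
tub [[ 0.49708414 -0.41774212  0.        ]]
tubrim [[ 0.49171531 -0.44572188  0.05      ]]
tubrim [[ 0.49151098 -0.43666427  0.05      ]]
```

View pics/fit.png

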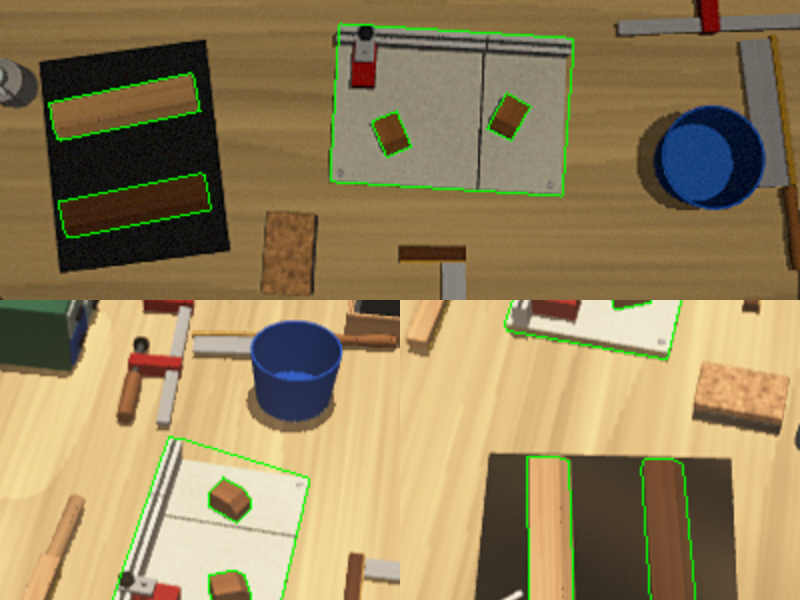

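>>> servo_tool --commands '[{"travel": [0, 0, 0], "turn": [0, 0, -7.05], "claw": 75}, {"travel": [0, 0, 0], "turn": [0, 0, -7.05], "claw": 75}, {"travel": [0, 0, 0], "turn": [0, 0, -7.05], "claw": 75}, {"travel": [0, 0, 0], "turn": [0, 0, -7.05], "claw": 75}, {"travel": [0, 0, 0], "turn": [0, 0, -7.05], "claw": 75}, {"travel": [0, 0, 0], "turn": [0, 0, -7.05], "claw": 75}, {"travel": [0, 0, 0], "turn": [0, 0, -7.0], "claw": 75}]' --squeeze 40

```text
time: 2.78
tcp_pos: [0.2536, 0.5161, 0.2503]
orientation: [-3.142, -0.0, -2.732]
contact_force: [0.1, -0.0, -0.0]
grip_width: 0.0639
gripper_force: 0.0
```

>>> servo_tool --commands '[{"travel": [-0.0027, -0.0371, 0], "turn": [0, 0, 0], "claw": 75}, {"travel": [-0.0027, -0.0371, 0], "turn": [0, 0, 0], "claw": 75}, {"travel": [-0.0027, -0.0371, 0], "turn": [0, 0, 0], "claw": 75}, {"travel": [-0.0027, -0.0371, 0], "turn": [0, 0, 0], "claw": 75}, {"travel": [-0.0027, -0.0371, 0], "turn": [0, 0, 0], "claw": 75}, {"travel": [-0.0027, -0.0371, 0], "turn": [0, 0, 0], "claw": 75}, {"travel": [-0.0027, -0.0371, 0], "turn": [0, 0, 0], "claw": 75}, {"travel": [-0.0027, -0.0371, 0], "turn": [0, 0, 0], "claw": 75}]'

```text
time: 3.45
tcp_pos: [0.3905, 0.25, 0.2506]
orientation: [-3.142, 0.001, -2.738]
contact_force: [0.7, 0.8, 0.3]
grip_width: 0.0642
gripper_force: 0.0
```

>>> servo_tool --commands '[{"travel": [-0.0027, -0.0371, 0], "turn": [0, 0, 0], "claw": 75}, {"travel": [-0.0027, -0.0371, 0], "turn": [0, 0, 0], "claw": 75}, {"travel": [-0.0027, -0.0371, 0], "turn": [0, 0, 0], "claw": 75}, {"travel": [-0.0027, -0.0371, 0], "turn": [0, 0, 0], "claw": 75}, {"travel": [-0.0027, -0.0371, 0], "turn": [0, 0, 0], "claw": 75}, {"travel": [-0.0027, -0.0371, 0], "turn": [0, 0, 0], "claw": 75}, {"travel": [-0.0027, -0.0371, 0], "turn": [0, 0, 0], "claw": 75}, {"travel": [-0.0027, -0.0371, 0], "turn": [0, 0, 0], "claw": 75}]'

```text
time: 4.12
tcp_pos: [0.5271, -0.0147, 0.2505]
orientation: [-3.141, 0.0, -2.738]
contact_force: [0.3, 0.9, 0.2]
grip_width: 0.064
gripper_force: 0.0
```

```bash
cat >> h.py <<'E'
def to(x,y,z,yaw=None):
    "tool-frame travel (after a turn to yaw) and turn about tool z in degrees"
    s=arm.read_state(); M=R.from_euler('xyz',s['orientation'])
    r=s['orientation'][2]; dz=0
    if yaw is not None:
        dz=-np.degrees((yaw-r+np.pi)%(2*np.pi)-np.pi); M=M*R.from_rotvec([0,0,np.radians(dz)])
    return np.round(M.inv().apply(np.array([x,y,z])-s['tcp_pos']),4),round(dz,2)
def st():
    s=arm.read_state(); print('t',s['time'],'tcp',np.round(s['tcp_pos'],4),'o',np.round(s['orientation'],4),'F',np.round(s['contact_force'],1),'w',round(s['grip_width'],4),'g',s['gripper_force'],'q',np.round(s['joint_pos'],2))
E
python3 - <<'E'
from h import *
st(); print(arm.tcp_to_tips, [a for a in dir(arm) if a[0]!='_'])
print(to(.526,-.0133,.041,.404+np.pi))
c=arm.read_camera('side'); m=c['frame']
V=[]
for n,g in(('top',0),):
    pass
E
```

```text
t 4.1167 tcp [ 0.5271 -0.0147  0.2505] o [-3.1414e+00  4.0000e-04 -2.7382e+00] F [0.3 0.9 0.2] w 0.064 g 0.0 q [-0.25  0.07  1.73  0.    1.34 -2.23]
0.019 ['Unreachable', 'finish_job', 'pinpoint', 'read_camera', 'read_state', 'recognise', 'tcp_to_tips']
(array([0.0005, 0.0018, 0.2095]), np.float64(-0.03))
```

>>> servo_tool --commands '[{"travel": [0.0005, 0.0018, 0.035], "turn": [0, 0, 0], "claw": 75}, {"travel": [0, 0, 0.035], "turn": [0, 0, 0], "claw": 75}, {"travel": [0, 0, 0.035], "turn": [0, 0, 0], "claw": 75}, {"travel": [0, 0, 0.035], "turn": [0, 0, 0], "claw": 75}, {"travel": [0, 0, 0.035], "turn": [0, 0, 0], "claw": 75}, {"travel": [0, 0, 0.02], "turn": [0, 0, 0], "claw": 75}, {"travel": [0, 0, 0.0145], "turn": [0, 0, 0], "claw": 75}, {"travel": [0, 0, 0], "turn": [0, 0, 0], "claw": 75}]'

```text
time: 4.83
tcp_pos: [0.5225, -0.0106, 0.0374]
orientation: [3.138, -0.005, -2.738]
contact_force: [-1.0, 0.0, -1.3]
grip_width: 0.0643
gripper_force: 0.0
```

>>> servo_tool --commands '[{"travel": [0, 0, 0], "turn": [0, 0, 0], "claw": 0}, {"travel": [0, 0, 0], "turn": [0, 0, 0], "claw": 0}, {"travel": [0, 0, 0], "turn": [0, 0, 0], "claw": 0}, {"travel": [0, 0, 0], "turn": [0, 0, 0], "claw": 0}, {"travel": [0, 0, 0], "turn": [0, 0, 0], "claw": 0}, {"travel": [0, 0, 0], "turn": [0, 0, 0], "claw": 0}, {"travel": [0, 0, 0], "turn": [0, 0, 0], "claw": 0}]'

```text
time: 5.42
tcp_pos: [0.5266, -0.0116, 0.0424]
orientation: [-3.14, 0.002, -2.738]
contact_force: [-0.4, 0.7, 7.9]
grip_width: 0.0351
gripper_force: 42.1
```

Run:
```python
from h import *
st()
# tub centre from blue mask, circle model
from scipy.optimize import minimize
a=np.linspace(0,2*np.pi,48,endpoint=False)
T=np.r_[np.c_[.070*np.cos(a),.070*np.sin(a),a*0+.095],np.c_[.058*np.cos(a),.058*np.sin(a),a*0]]
for n in('top','side'):
    c=arm.read_camera(n); h=cv2.cvtColor(c['frame'],cv2.COLOR_BGR2HSV)
    m=comp((abs(h[...,0].astype(int)-115)<12)&(h[...,1]>130),(474,258) if n=='top' else (377,137))
    print(n,fit([(c,m)],T,(.495,-.435,0),0),(m>0).sum())
```

```text
t 5.4167 tcp [ 0.5266 -0.0116  0.0424] o [-3.1399e+00  2.4000e-03 -2.7379e+00] F [-0.4  0.7  7.9] w 0.0351 g 42.07142472267151 q [-0.25  0.36  1.86  0.    0.91 -2.22]
top (array([ 0.49083401, -0.43912491, -0.12012814]), np.float64(0.03677492390810677)) 2221
side (array([ 0.48870307, -0.43508986, -0.30855291]), np.float64(0.7208251405705612)) 255
```

>>> servo_tool --commands '[{"travel": [0, 0, -0.02], "turn": [0, 0, 0], "claw": 0}, {"travel": [0, 0, -0.036], "turn": [0, 0, 0], "claw": 0}, {"travel": [0, 0, -0.036], "turn": [0, 0, 0], "claw": 0}, {"travel": [0, 0, -0.036], "turn": [0, 0, 0], "claw": 0}, {"travel": [0, 0, -0.036], "turn": [0, 0, 0], "claw": 0}, {"travel": [0.0183, -0.0343, 0], "turn": [0, 0, 0], "claw": 0}, {"travel": [0.0183, -0.0343, 0], "turn": [0, 0, 0], "claw": 0}, {"travel": [0.0183, -0.0343, 0], "turn": [0, 0, 0], "claw": 0}]'

```text
time: 6.18
tcp_pos: [0.5155, -0.1284, 0.2065]
orientation: [-3.139, 0.002, -2.735]
contact_force: [1.3, -0.4, -0.9]
grip_width: 0.0348
gripper_force: 41.2
```

>>> servo_tool --commands '[{"travel": [0.0183, -0.0343, 0], "turn": [0, 0, 0], "claw": 0}, {"travel": [0.0183, -0.0343, 0], "turn": [0, 0, 0], "claw": 0}, {"travel": [0.0183, -0.0343, 0], "turn": [0, 0, 0], "claw": 0}, {"travel": [0.0183, -0.0343, 0], "turn": [0, 0, 0], "claw": 0}, {"travel": [0.0183, -0.0343, 0], "turn": [0, 0, 0], "claw": 0}, {"travel": [0.0183, -0.0343, 0], "turn": [0, 0, 0], "claw": 0}, {"travel": [0.0183, -0.0343, 0], "turn": [0, 0, 0], "claw": 0}, {"travel": [0.0183, -0.0343, 0], "turn": [0, 0, 0], "claw": 0}]'

```text
time: 6.85
tcp_pos: [0.4878, -0.4392, 0.205]
orientation: [-3.141, 0.0, -2.738]
contact_force: [0.8, -0.8, -0.4]
grip_width: 0.0352
gripper_force: 41.2
```

Run:
```python
from h import *
st(); print(to(.490,-.438,.08))
```

```text
t 6.85 tcp [ 0.4878 -0.4392  0.205 ] o [-3.1414e+00  1.0000e-04 -2.7382e+00] F [ 0.8 -0.8 -0.4] w 0.0352 g 41.23891890048981 q [-0.91  0.4   1.43  0.    1.32 -2.89]
(array([-0.0025,  0.0003,  0.125 ]), 0)
```

>>> servo_tool --commands '[{"travel": [0, 0, 0.035], "turn": [0, 0, 0], "claw": 0}, {"travel": [0, 0, 0.035], "turn": [0, 0, 0], "claw": 0}, {"travel": [0, 0, 0.035], "turn": [0, 0, 0], "claw": 0}, {"travel": [0, 0, 0.02], "turn": [0, 0, 0], "claw": 0}, {"travel": [0, 0, 0], "turn": [0, 0, 0], "claw": 0}, {"travel": [0, 0, 0], "turn": [0, 0, 0], "claw": 65}, {"travel": [0, 0, 0], "turn": [0, 0, 0], "claw": 65}, {"travel": [0, 0, 0], "turn": [0, 0, 0], "claw": 65}]'

```text
time: 7.52
tcp_pos: [0.4897, -0.4389, 0.0828]
orientation: [-3.137, 0.001, -2.738]
contact_force: [-0.5, -0.5, 1.0]
grip_width: 0.0559
gripper_force: 0.0
```

>>> servo_tool --commands '[{"travel": [0, 0, 0], "turn": [0, 0, 0], "claw": 65}, {"travel": [0, 0, -0.03], "turn": [0, 0, 0], "claw": 65}, {"travel": [0, 0, -0.035], "turn": [0, 0, 0], "claw": 65}, {"travel": [0, 0, -0.035], "turn": [0, 0, 0], "claw": 65}, {"travel": [0, 0, -0.03], "turn": [0, 0, 7.1], "claw": 75}, {"travel": [0, 0, 0], "turn": [0, 0, 7.1], "claw": 75}, {"travel": [0, 0, 0], "turn": [0, 0, 7.1], "claw": 75}]'

```text
time: 8.1
tcp_pos: [0.49, -0.4392, 0.2154]
orientation: [-3.134, 0.005, -3.115]
contact_force: [-0.9, -0.4, -1.1]
grip_width: 0.064
gripper_force: 0.0
```

>>> servo_tool --commands '[{"travel": [0, 0, 0], "turn": [0, 0, 7.1], "claw": 75}, {"travel": [0, 0, 0], "turn": [0, 0, 7.1], "claw": 75}, {"travel": [0, 0, 0], "turn": [0, 0, 7.1], "claw": 75}, {"travel": [0, 0, 0], "turn": [0, 0, 7.1], "claw": 75}, {"travel": [0, 0, 0], "turn": [0, 0, 1.6], "claw": 75}]'

```text
time: 8.52
tcp_pos: [0.4888, -0.4378, 0.2116]
orientation: [-3.141, 0.002, 2.644]
contact_force: [-0.4, 0.1, 0.2]
grip_width: 0.0641
gripper_force: 0.0
```

Run:
```python
from h import *
st(); print(to(.5502,-.1742,.041,-.491+np.pi))
c=arm.read_camera('side'); cv2.imwrite('pics/s1.png',cv2.resize(c['frame'][80:260,250:450],(800,720))[:600])
```

```text
t 8.5167 tcp [ 0.4888 -0.4378  0.2116] o [-3.1405e+00  2.4000e-03  2.6436e+00] F [-0.4  0.1  0.2] w 0.0641 g 0.0 q [-0.91  0.39  1.43 -0.    1.32 -1.98]
(array([0.0705, 0.2616, 0.1702]), np.float64(-0.4))
```

View pics/s1.png

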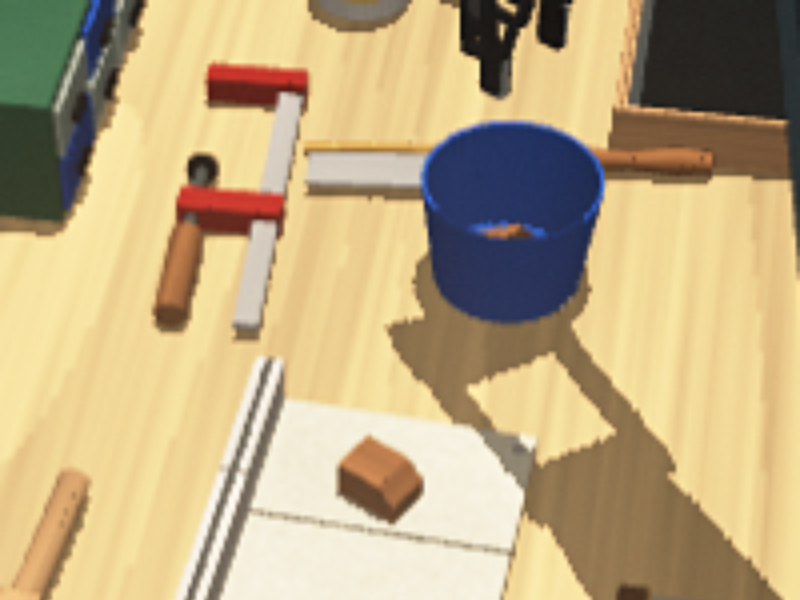

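>>> servo_tool --commands '[{"travel": [0.0088, 0.0327, 0], "turn": [0, 0, 0], "claw": 75}, {"travel": [0.0088, 0.0327, 0], "turn": [0, 0, 0], "claw": 75}, {"travel": [0.0088, 0.0327, 0], "turn": [0, 0, 0], "claw": 75}, {"travel": [0.0088, 0.0327, 0], "turn": [0, 0, 0], "claw": 75}, {"travel": [0.0088, 0.0327, 0], "turn": [0, 0, 0], "claw": 75}, {"travel": [0.0088, 0.0327, 0], "turn": [0, 0, 0], "claw": 75}, {"travel": [0.0088, 0.0327, 0], "turn": [0, 0, 0], "claw": 75}, {"travel": [0.0088, 0.0327, 0], "turn": [0, 0, 0], "claw": 75}]'

```text
time: 9.23
tcp_pos: [0.5504, -0.1722, 0.2113]
orientation: [-3.142, 0.002, 2.651]
contact_force: [0.5, -0.6, 0.8]
grip_width: 0.0636
gripper_force: 0.0
```

>>> servo_tool --commands '[{"travel": [0, 0, 0.035], "turn": [0, 0, 0], "claw": 75}, {"travel": [0, 0, 0.035], "turn": [0, 0, 0], "claw": 75}, {"travel": [0, 0, 0.035], "turn": [0, 0, 0], "claw": 75}, {"travel": [0, 0, 0.03], "turn": [0, 0, 0], "claw": 75}, {"travel": [0, 0, 0.02], "turn": [0, 0, 0], "claw": 75}, {"travel": [0, 0, 0.015], "turn": [0, 0, 0], "claw": 75}, {"travel": [0, 0, 0], "turn": [0, 0, 0], "claw": 75}, {"travel": [0, 0, 0], "turn": [0, 0, 0], "claw": 75}]'

```text
time: 9.9
tcp_pos: [0.5499, -0.1736, 0.0401]
orientation: [-3.142, -0.0, 2.651]
contact_force: [-0.2, 0.1, 0.8]
grip_width: 0.064
gripper_force: 0.0
```

>>> servo_tool --commands '[{"travel": [0, 0, 0], "turn": [0, 0, 0], "claw": 0}, {"travel": [0, 0, 0], "turn": [0, 0, 0], "claw": 0}, {"travel": [0, 0, 0], "turn": [0, 0, 0], "claw": 0}, {"travel": [0, 0, 0], "turn": [0, 0, 0], "claw": 0}, {"travel": [0, 0, 0], "turn": [0, 0, 0], "claw": 0}, {"travel": [0, 0, 0], "turn": [0, 0, 0], "claw": 0}, {"travel": [0, 0, 0], "turn": [0, 0, 0], "claw": 0}]'

```text
time: 10.48
tcp_pos: [0.5513, -0.1744, 0.0419]
orientation: [-3.142, 0.004, 2.65]
contact_force: [0.9, 0.4, 7.7]
grip_width: 0.0354
gripper_force: 41.7
```

>>> servo_tool --commands '[{"travel": [0, 0, -0.02], "turn": [0, 0, 0], "claw": 0}, {"travel": [0, 0, -0.035], "turn": [0, 0, 0], "claw": 0}, {"travel": [0, 0, -0.035], "turn": [0, 0, 0], "claw": 0}, {"travel": [0, 0, -0.035], "turn": [0, 0, 0], "claw": 0}, {"travel": [0, 0, -0.04], "turn": [0, 0, 0], "claw": 0}]'

```text
time: 10.9
tcp_pos: [0.5491, -0.1732, 0.2061]
orientation: [-3.142, -0.001, 2.65]
contact_force: [1.0, -0.8, -0.6]
grip_width: 0.035
gripper_force: 40.8
```

Run:
```python
from h import *
st(); print(to(.490,-.438,.08))
```

```text
t 10.9 tcp [ 0.5491 -0.1732  0.2061] o [-3.1416e+00 -1.2000e-03  2.6500e+00] F [ 1.  -0.8 -0.6] w 0.035 g 40.79307830077596 q [-0.51  0.23  1.65 -0.    1.27 -1.59]
(array([-0.0731, -0.2613,  0.126 ]), 0)
```

>>> servo_tool --commands '[{"travel": [-0.0091, -0.0327, 0], "turn": [0, 0, 0], "claw": 0}, {"travel": [-0.0091, -0.0327, 0], "turn": [0, 0, 0], "claw": 0}, {"travel": [-0.0091, -0.0327, 0], "turn": [0, 0, 0], "claw": 0}, {"travel": [-0.0091, -0.0327, 0], "turn": [0, 0, 0], "claw": 0}, {"travel": [-0.0091, -0.0327, 0], "turn": [0, 0, 0], "claw": 0}, {"travel": [-0.0091, -0.0327, 0], "turn": [0, 0, 0], "claw": 0}, {"travel": [-0.0091, -0.0327, 0], "turn": [0, 0, 0], "claw": 0}, {"travel": [-0.0091, -0.0327, 0], "turn": [0, 0, 0], "claw": 0}]'

```text
time: 11.57
tcp_pos: [0.4899, -0.4402, 0.2055]
orientation: [-3.141, 0.001, 2.65]
contact_force: [1.0, 0.6, -0.9]
grip_width: 0.0354
gripper_force: 40.8
```

>>> servo_tool --commands '[{"travel": [0, 0, 0.025], "turn": [0, 0, 0], "claw": 0}, {"travel": [0, 0, 0.03], "turn": [0, 0, 0], "claw": 0}, {"travel": [0, 0, 0.03], "turn": [0, 0, 0], "claw": 0}, {"travel": [0, 0, 0.02], "turn": [0, 0, 0], "claw": 0}, {"travel": [0, 0, 0], "turn": [0, 0, 0], "claw": 0}, {"travel": [0, 0, 0], "turn": [0, 0, 0], "claw": 65}, {"travel": [0, 0, 0], "turn": [0, 0, 0], "claw": 65}, {"travel": [0, 0, 0], "turn": [0, 0, 0], "claw": 65}]'

```text
time: 12.23
tcp_pos: [0.4917, -0.4399, 0.1026]
orientation: [-3.14, 0.004, 2.65]
contact_force: [0.2, 0.3, 0.1]
grip_width: 0.0555
gripper_force: 0.0
```

>>> servo_tool --commands '[{"travel": [0, 0, -0.02], "turn": [0, 0, 0], "claw": 65}, {"travel": [0, 0, -0.03], "turn": [0, 0, 0], "claw": 65}, {"travel": [0, 0, -0.035], "turn": [0, 0, 0], "claw": 65}, {"travel": [0, 0, -0.03], "turn": [0, 0, 7.1], "claw": 65}, {"travel": [0, 0, 0], "turn": [0, 0, 7.1], "claw": 65}, {"travel": [0, 0, 0], "turn": [0, 0, 7.1], "claw": 65}, {"travel": [0, 0, 0], "turn": [0, 0, 7.1], "claw": 65}, {"travel": [0, 0, 0], "turn": [0, 0, 7.1], "claw": 65}]'

```text
time: 12.9
tcp_pos: [0.4912, -0.4392, 0.2178]
orientation: [3.141, 0.004, 2.024]
contact_force: [-0.3, 0.7, 0.4]
grip_width: 0.0555
gripper_force: 0.0
```

>>> servo_tool --commands '[{"travel": [0, 0, 0], "turn": [0, 0, 7.1], "claw": 90}, {"travel": [0, 0, 0], "turn": [0, 0, 7.1], "claw": 90}, {"travel": [0, 0, 0], "turn": [0, 0, 0], "claw": 90}]'

```text
time: 13.15
tcp_pos: [0.4911, -0.4391, 0.2173]
orientation: [3.14, 0.003, 1.778]
contact_force: [0.2, -0.5, -0.1]
grip_width: 0.0766
gripper_force: 0.0
```

Run:
```python
from h import *
st(); print(to(.4262,.3387,.20,.2045+np.pi/2))
c=arm.read_camera('side'); f=c['frame']
cv2.imwrite('pics/s2.png',cv2.resize(f[80:280,230:450],(660,600)))
# board refit
v=[]
for n,g in(('top',(344,240)),('side',(333,229))):
    c=arm.read_camera(n); h=cv2.cvtColor(c['frame'],cv2.COLOR_BGR2HSV).astype(int)
    m=((h[...,1]<70)&(h[...,2]>95)).astype(np.uint8); m=cv2.morphologyEx(m,cv2.MORPH_CLOSE,np.ones((3,3)))
    m=comp(m,g,True); v.append((c,m)); print(n,fit([(c,m)],BOARD,(.563,-.1,-.056),0),(m>0).sum())
print(fit(v,BOARD,(.563,-.1,-.056),0))
```

```text
t 13.15 tcp [ 0.4911 -0.4391  0.2173] o [3.14   0.0033 1.7783] F [ 0.2 -0.5 -0.1] w 0.0766 g 0.0 q [-0.91  0.39  1.41  0.    1.33 -1.12]
(array([0.7749, 0.0944, 0.0149]), np.float64(0.17))
top (array([ 0.56404863, -0.09278231, -0.05360345]), np.float64(0.03133176292784212)) 9135
side (array([ 0.5633876 , -0.10333649, -0.05448568]), np.float64(0.03164084678400514)) 7541
(array([ 0.56386286, -0.09418462, -0.05483023]), np.float64(0.0816489474062615))
```

View pics/s2.png

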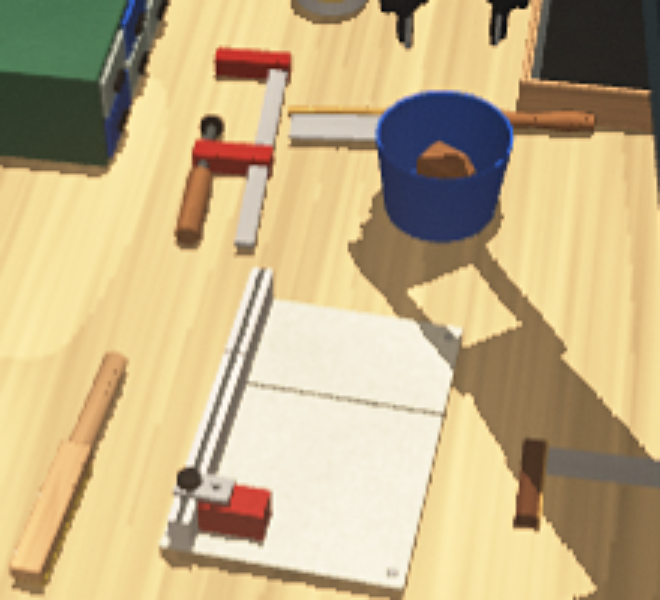

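>>> servo_tool --commands '[{"travel": [0.0387, 0.0047, 0], "turn": [0, 0, 0], "claw": 90}, {"travel": [0.0387, 0.0047, 0], "turn": [0, 0, 0], "claw": 90}, {"travel": [0.0387, 0.0047, 0], "turn": [0, 0, 0], "claw": 90}, {"travel": [0.0387, 0.0047, 0], "turn": [0, 0, 0], "claw": 90}, {"travel": [0.0387, 0.0047, 0], "turn": [0, 0, 0], "claw": 90}, {"travel": [0.0387, 0.0047, 0], "turn": [0, 0, 0], "claw": 90}, {"travel": [0.0387, 0.0047, 0], "turn": [0, 0, 0], "claw": 90}, {"travel": [0.0387, 0.0047, 0], "turn": [0, 0, 0], "claw": 90}]'

```text
time: 13.97
tcp_pos: [0.4619, -0.1264, 0.2154]
orientation: [3.141, 0.001, 1.785]
contact_force: [1.5, -0.1, 0.0]
grip_width: 0.077
gripper_force: 0.0
```

>>> servo_tool --commands '[{"travel": [0.0387, 0.0047, 0], "turn": [0, 0, 0], "claw": 90}, {"travel": [0.0387, 0.0047, 0], "turn": [0, 0, 0], "claw": 90}, {"travel": [0.0387, 0.0047, 0], "turn": [0, 0, 0], "claw": 90}, {"travel": [0.0387, 0.0047, 0], "turn": [0, 0, 0], "claw": 90}, {"travel": [0.0387, 0.0047, 0], "turn": [0, 0, 0], "claw": 90}, {"travel": [0.0387, 0.0047, 0], "turn": [0, 0, 0], "claw": 90}, {"travel": [0.0387, 0.0047, 0], "turn": [0, 0, 0], "claw": 90}, {"travel": [0.0387, 0.0047, 0], "turn": [0, 0, 0], "claw": 90}]'

```text
time: 14.63
tcp_pos: [0.4337, 0.1846, 0.2157]
orientation: [3.14, 0.0, 1.786]
contact_force: [1.7, 0.0, -0.8]
grip_width: 0.077
gripper_force: 0.0
```

>>> servo_tool --commands '[{"travel": [0.0387, 0.0047, 0], "turn": [0, 0, 0], "claw": 90}, {"travel": [0.0387, 0.0047, 0], "turn": [0, 0, 0], "claw": 90}, {"travel": [0.0387, 0.0047, 0], "turn": [0, 0, 0], "claw": 90}, {"travel": [0.0387, 0.0047, 0], "turn": [0, 0, 0], "claw": 90}, {"travel": [0, 0, 0], "turn": [0, 0, 0], "claw": 90}]'

```text
time: 15.05
tcp_pos: [0.4186, 0.3437, 0.2156]
orientation: [3.14, -0.003, 1.791]
contact_force: [-0.0, 0.1, -1.5]
grip_width: 0.0769
gripper_force: 0.0
```

Run:
```python
from h import *
st(); print(to(.4262,.3387,.0235,.2045+np.pi/2))
c=arm.read_camera('top')
for n in('top','side'):
    c=arm.read_camera(n)
    for q,z in(('stop',.018),('board',0),('fence',.018)):
        print(n,q,[(np.round(p2w(c,[r['xy']],z)[0],4),round(r['p'],2)) for r in arm.pinpoint(c,q)[:2]])
    h=cv2.cvtColor(c['frame'],cv2.COLOR_BGR2HSV).astype(int)
    m=(np.minimum(h[...,0],180-h[...,0])<6)&(h[...,1]>180)&(h[...,2]>70)
    m=comp(m,(302,212) if n=='top' else (308,250))
    SB=box(-60,0,0,32,0,36)
    if n=='side': print(n,'stopfit',fit([(c,m)],SB,(.643,.01,-.054),.018),(m>0).sum())
    else: print([np.round(p2w(c,[p],.054)[0],4) for p in cv2.boxPoints(cv2.minAreaRect(cv2.findContours(m,0,2)[0][0]))])
```

```text
t 15.05 tcp [0.4186 0.3437 0.2156] o [ 3.1396e+00 -3.0000e-03  1.7907e+00] F [-0.   0.1 -1.5] w 0.0769 g 0.0 q [0.47 0.14 1.73 0.   1.27 0.25]
(array([-0.0071,  0.006 ,  0.1921]), np.float64(0.88))
top stop [(array([0.6512, 0.0052, 0.018 ]), 0.83), (array([0.4207, 0.3393, 0.018 ]), 0.59)]
top board [(array([ 0.5592, -0.0965,  0.    ]), 0.58)]
top fence [(array([ 0.6414, -0.1009,  0.018 ]), 0.65)]
[array([0.6373, 0.0395, 0.054 ]), array([0.6374, 0.0096, 0.054 ]), array([0.5906, 0.0093, 0.054 ]), array([0.5905, 0.0391, 0.054 ])]
side stop [(array([0.64  , 0.0055, 0.018 ]), 0.74)]
side board [(array([ 0.5727, -0.0971,  0.    ]), 0.95)]
side fence [(array([ 0.6439, -0.0972,  0.018 ]), 0.9)]
side stopfit (array([ 0.63845898, -0.00788178,  0.22209416]), np.float64(0.7303754266211604)) 109
```

>>> servo_tool --commands '[{"travel": [0, 0, 0], "turn": [0, 0, 0.9], "claw": 90}, {"travel": [-0.007, 0.006, 0.03], "turn": [0, 0, 0], "claw": 90}, {"travel": [0, 0, 0.035], "turn": [0, 0, 0], "claw": 90}, {"travel": [0, 0, 0.035], "turn": [0, 0, 0], "claw": 90}, {"travel": [0, 0, 0.035], "turn": [0, 0, 0], "claw": 90}, {"travel": [0, 0, 0.03], "turn": [0, 0, 0], "claw": 90}, {"travel": [0, 0, 0.012], "turn": [0, 0, 0], "claw": 90}, {"travel": [0, 0, 0], "turn": [0, 0, 0], "claw": 90}]'

```text
time: 16.17
tcp_pos: [0.4249, 0.3307, 0.0348]
orientation: [-3.135, 0.002, 1.766]
contact_force: [-0.0, -0.6, -0.4]
grip_width: 0.0774
gripper_force: 0.0
```

Run:
```python
from h import *
st(); print(to(.4262,.3387,.0225,.2045+np.pi/2))
```

```text
t 16.1667 tcp [0.4249 0.3307 0.0348] o [-3.1353e+00  1.6000e-03  1.7657e+00] F [-0.  -0.6 -0.4] w 0.0774 g 0.0 q [ 0.44  0.4   1.82 -0.    0.92  0.25]
(array([0.0076, 0.003 , 0.0123]), np.float64(-0.55))
```

>>> servo_tool --commands '[{"travel": [0.006, 0.002, 0.008], "turn": [0, 0, 0], "claw": 90}, {"travel": [0, 0, 0.004], "turn": [0, 0, 0], "claw": 90}, {"travel": [0, 0, 0], "turn": [0, 0, 0], "claw": 90}]'

```text
time: 16.42
tcp_pos: [0.4288, 0.3393, 0.0267]
orientation: [3.14, -0.001, 1.767]
contact_force: [-0.5, 0.4, 0.4]
grip_width: 0.0769
gripper_force: 0.0
```

Run:
```python
from h import *
st(); print(to(.4262,.3387,.0225,.2045+np.pi/2))
```

```text
t 16.4167 tcp [0.4288 0.3393 0.0267] o [ 3.1395e+00 -6.0000e-04  1.7671e+00] F [-0.5  0.4  0.4] w 0.0769 g 0.0 q [0.45 0.43 1.81 0.   0.9  0.26]
(array([-0.    , -0.0027,  0.0042]), np.float64(-0.47))
```

>>> servo_tool --commands '[{"travel": [0, -0.001, 0.003], "turn": [0, 0, -0.4], "claw": 90}, {"travel": [0, 0, 0], "turn": [0, 0, 0], "claw": 90}, {"travel": [0, 0, 0], "turn": [0, 0, 0], "claw": 0}, {"travel": [0, 0, 0], "turn": [0, 0, 0], "claw": 0}, {"travel": [0, 0, 0], "turn": [0, 0, 0], "claw": 0}, {"travel": [0, 0, 0], "turn": [0, 0, 0], "claw": 0}, {"travel": [0, 0, 0], "turn": [0, 0, 0], "claw": 0}, {"travel": [0, 0, 0], "turn": [0, 0, 0], "claw": 0}]' --squeeze 60

```text
time: 17.08
tcp_pos: [0.4276, 0.3386, 0.0236]
orientation: [3.14, -0.0, 1.774]
contact_force: [-0.3, -0.6, 6.3]
grip_width: 0.049
gripper_force: 63.5
```

>>> servo_tool --commands '[{"travel": [0, 0, -0.01], "turn": [0, 0, 0], "claw": 0}, {"travel": [0, 0, -0.02], "turn": [0, 0, 0], "claw": 0}, {"travel": [0, 0, -0.03], "turn": [0, 0, 0], "claw": 0}, {"travel": [0, 0, -0.03], "turn": [0, 0, 0], "claw": 0}, {"travel": [0, 0, -0.02], "turn": [0, 0, 0], "claw": 0}, {"travel": [0, 0, 0], "turn": [0, 0, 0], "claw": 0}]'

```text
time: 17.58
tcp_pos: [0.4294, 0.3396, 0.1379]
orientation: [3.134, -0.002, 1.774]
contact_force: [0.3, 0.6, -1.5]
grip_width: 0.0489
gripper_force: 62.6
```

Run:
```python
from h import *
st(); print(to(.4262,.3387,.2,-.0545+np.pi/2))
for n in('side',):
    c=arm.read_camera(n)
    cv2.imwrite('pics/s3.png',cv2.resize(c['frame'][280:430,260:460],(800,600)))
```

```text
t 17.5833 tcp [0.4294 0.3396 0.1379] o [ 3.1338e+00 -2.0000e-03  1.7739e+00] F [ 0.3  0.6 -1.5] w 0.0489 g 62.60922096669674 q [0.45 0.24 1.78 0.   1.11 0.25]
(array([-0.0009, -0.0027, -0.0621]), np.float64(14.76))
```

View pics/s3.png

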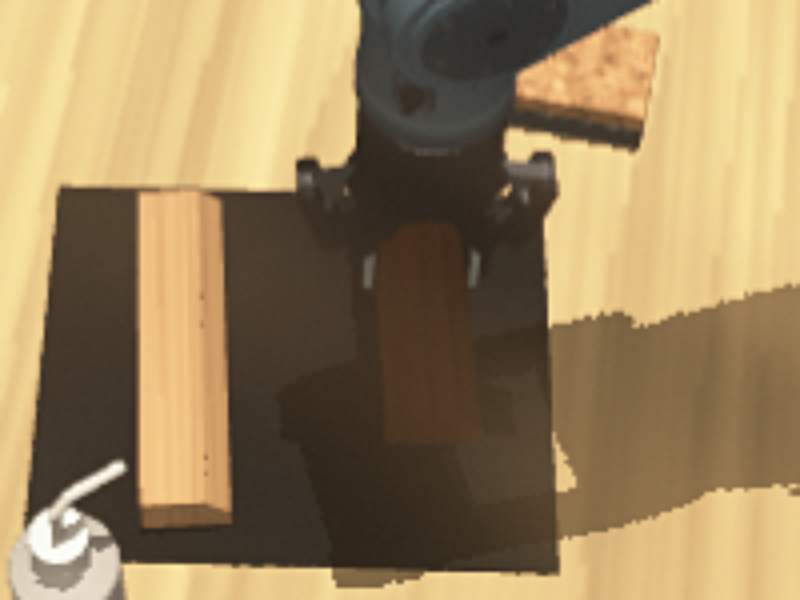

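>>> servo_tool --commands '[{"travel": [0, 0, -0.03], "turn": [0, 0, 5], "claw": 0}, {"travel": [0, 0, -0.03], "turn": [0, 0, 5], "claw": 0}, {"travel": [0, 0, 0], "turn": [0, 0, 4.8], "claw": 0}, {"travel": [-0.0331, 0.0141, 0], "turn": [0, 0, 0], "claw": 0}, {"travel": [-0.0331, 0.0141, 0], "turn": [0, 0, 0], "claw": 0}, {"travel": [-0.0331, 0.0141, 0], "turn": [0, 0, 0], "claw": 0}, {"travel": [-0.0331, 0.0141, 0], "turn": [0, 0, 0], "claw": 0}, {"travel": [-0.0331, 0.0141, 0], "turn": [0, 0, 0], "claw": 0}]'

```text
time: 18.3
tcp_pos: [0.487, 0.1675, 0.1908]
orientation: [-3.138, 0.001, 1.516]
contact_force: [-0.3, 0.7, -2.2]
grip_width: 0.0487
gripper_force: 63.3
```

>>> servo_tool --commands '[{"travel": [-0.0331, 0.0141, 0], "turn": [0, 0, 0], "claw": 0}, {"travel": [-0.0331, 0.0141, 0], "turn": [0, 0, 0], "claw": 0}, {"travel": [-0.0331, 0.0141, 0], "turn": [0, 0, 0], "claw": 0}, {"travel": [-0.0331, 0.0141, 0], "turn": [0, 0, 0], "claw": 0}, {"travel": [-0.0331, 0.0141, 0], "turn": [0, 0, 0], "claw": 0}, {"travel": [-0.0331, 0.0141, 0], "turn": [0, 0, 0], "claw": 0}, {"travel": [-0.0331, 0.0141, 0], "turn": [0, 0, 0], "claw": 0}, {"travel": [-0.0331, 0.0141, 0], "turn": [0, 0, 0], "claw": 0}]'

```text
time: 18.97
tcp_pos: [0.5851, -0.1029, 0.1905]
orientation: [-3.138, -0.001, 1.515]
contact_force: [-0.2, 0.7, -1.5]
grip_width: 0.0488
gripper_force: 63.3
```

>>> servo_tool --commands '[{"travel": [0, 0, 0.025], "turn": [0, 0, 0], "claw": 0}, {"travel": [0, 0, 0.035], "turn": [0, 0, 0], "claw": 0}, {"travel": [0, 0, 0.02], "turn": [0, 0, 0], "claw": 0}, {"travel": [0, 0, 0], "turn": [0, 0, 0], "claw": 0}, {"travel": [0, 0, 0], "turn": [0, 0, 0], "claw": 0}]'

```text
time: 19.38
tcp_pos: [0.584, -0.1008, 0.1101]
orientation: [-3.136, -0.002, 1.515]
contact_force: [0.7, -0.2, -1.7]
grip_width: 0.0487
gripper_force: 63.2
```

Run:
```python
from h import *
st(); print(to(.5891,-.1003,.0386,-.0545+np.pi/2))
for n in('top','side'):
    c=arm.read_camera(n)
    print([(np.round(p2w(c,[r['xy']],.1)[0],3),round(r['p'],2)) for r in arm.pinpoint(c,'blank_corner')[:1]])
    if n=='side': cv2.imwrite('pics/s4.png',cv2.resize(c['frame'][150:300,240:440],(800,600)))
```

```text
t 19.3833 tcp [ 0.584  -0.1008  0.1101] o [-3.1358e+00 -1.9000e-03  1.5152e+00] F [ 0.7 -0.2 -1.7] w 0.0487 g 63.202975764870644 q [-0.37  0.38  1.66 -0.    1.1  -0.32]
(array([0.0007, 0.0055, 0.0715]), np.float64(-0.06))
[(array([ 0.623, -0.005,  0.1  ]), 0.72)]
[(array([0.606, 0.004, 0.1  ]), 0.56)]
```

View pics/s4.png

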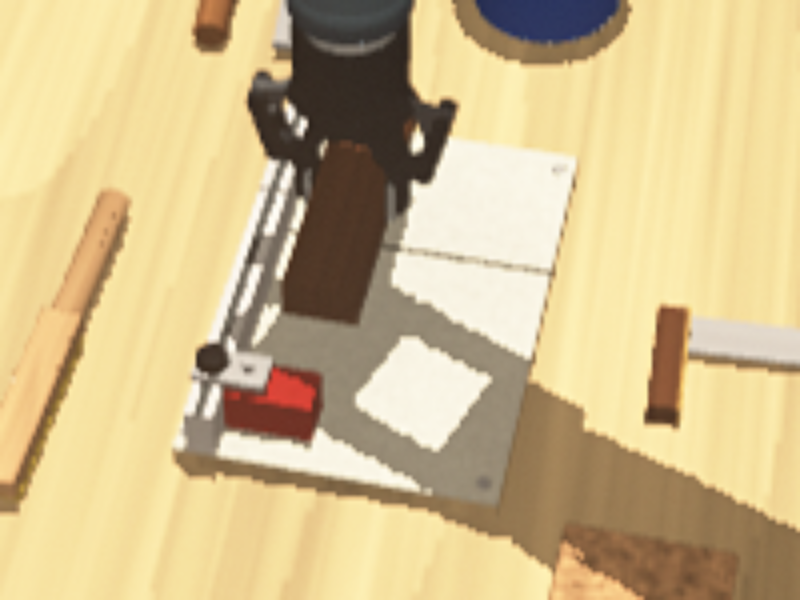

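>>> servo_tool --commands '[{"travel": [0, 0, 0.02], "turn": [0, 0, 0], "claw": 0}, {"travel": [0, 0, 0.025], "turn": [0, 0, 0], "claw": 0}, {"travel": [0, 0, 0.015], "turn": [0, 0, 0], "claw": 0}, {"travel": [0, 0, 0.008], "turn": [0, 0, 0], "claw": 0}, {"travel": [0, 0, 0], "turn": [0, 0, 0], "claw": 0}, {"travel": [0, 0, 0], "turn": [0, 0, 0], "claw": 0}]'

```text
time: 20.08
tcp_pos: [0.5868, -0.1017, 0.0458]
orientation: [3.14, 0.0, 1.516]
contact_force: [0.7, -0.5, -1.2]
grip_width: 0.0489
gripper_force: 63.3
```

>>> servo_tool --commands '[{"travel": [0, 0, 0.002], "turn": [0, 0, 0], "claw": 0}, {"travel": [0, 0, 0], "turn": [0, 0, 0], "claw": 0}]'

```text
time: 20.25
tcp_pos: [0.5871, -0.1019, 0.0442]
orientation: [3.139, 0.001, 1.515]
contact_force: [-0.7, -0.7, -1.0]
grip_width: 0.0485
gripper_force: 63.3
```

Run:
```python
from h import *
st(); print(to(.5891,-.1003,.0386,-.0545+np.pi/2))
```

```text
t 20.25 tcp [ 0.5871 -0.1019  0.0442] o [3.1391e+00 8.0000e-04 1.5155e+00] F [-0.7 -0.7 -1. ] w 0.0485 g 63.25620196759701 q [-0.37  0.48  1.68  0.    0.98 -0.32]
(array([0.0017, 0.0019, 0.0056]), np.float64(-0.05))
```

Lower to light contact, then slide left (+tool x) toward the stop.

>>> servo_tool --commands '[{"travel": [0, 0, 0.003], "turn": [0, 0, 0], "claw": 0}, {"travel": [0, 0, 0.002], "turn": [0, 0, 0], "claw": 0}, {"travel": [0, 0, 0], "turn": [0, 0, 0], "claw": 0}, {"travel": [0, 0, 0], "turn": [0, 0, 0], "claw": 0}]'

```text
time: 20.58
tcp_pos: [0.5867, -0.1017, 0.0387]
orientation: [3.14, 0.0, 1.515]
contact_force: [-0.5, 0.3, 4.3]
grip_width: 0.0485
gripper_force: 64.4
```

>>> servo_tool --commands '[{"travel": [0.003, 0, 0], "turn": [0, 0, 0], "claw": 0}, {"travel": [0.002, 0, 0], "turn": [0, 0, 0], "claw": 0}, {"travel": [0, 0, 0], "turn": [0, 0, 0], "claw": 0}]'

```text
time: 20.83
tcp_pos: [0.5872, -0.0969, 0.0387]
orientation: [3.14, 0.001, 1.516]
contact_force: [0.4, -2.6, 6.0]
grip_width: 0.0487
gripper_force: 64.8
```

>>> servo_tool --commands '[{"travel": [0.002, 0, 0], "turn": [0, 0, 0], "claw": 0}, {"travel": [0, 0, 0], "turn": [0, 0, 0], "claw": 0}]'

```text
time: 21.0
tcp_pos: [0.5874, -0.095, 0.0387]
orientation: [3.14, 0.001, 1.516]
contact_force: [-0.6, -2.5, 5.2]
grip_width: 0.0483
gripper_force: 64.8
```

>>> servo_tool --commands '[{"travel": [0.0015, 0, 0], "turn": [0, 0, 0], "claw": 0}, {"travel": [0.001, 0, 0], "turn": [0, 0, 0], "claw": 0}, {"travel": [0, 0, 0], "turn": [0, 0, 0], "claw": 0}]'

```text
time: 21.25
tcp_pos: [0.5875, -0.0926, 0.0387]
orientation: [3.14, 0.001, 1.516]
contact_force: [-0.4, -2.7, 5.4]
grip_width: 0.0483
gripper_force: 64.7
```

>>> servo_tool --commands '[{"travel": [0.001, 0, 0], "turn": [0, 0, 0], "claw": 0}, {"travel": [0, 0, 0], "turn": [0, 0, 0], "claw": 0}]'

```text
time: 21.42
tcp_pos: [0.5876, -0.0916, 0.0387]
orientation: [3.14, 0.001, 1.516]
contact_force: [-0.6, -3.9, 6.1]
grip_width: 0.0487
gripper_force: 64.7
```

>>> servo_tool --commands '[{"travel": [0.001, 0, 0], "turn": [0, 0, 0], "claw": 0}, {"travel": [0, 0, 0], "turn": [0, 0, 0], "claw": 0}]'

```text
time: 21.58
tcp_pos: [0.5876, -0.0907, 0.0387]
orientation: [3.14, 0.001, 1.516]
contact_force: [-0.9, -2.8, 4.6]
grip_width: 0.0486
gripper_force: 64.7
```

>>> servo_tool --commands '[{"travel": [0.001, 0, 0], "turn": [0, 0, 0], "claw": 0}, {"travel": [0, 0, 0], "turn": [0, 0, 0], "claw": 0}]'

```text
time: 21.75
tcp_pos: [0.5877, -0.0897, 0.0387]
orientation: [3.14, 0.001, 1.516]
contact_force: [-0.4, -2.8, 6.2]
grip_width: 0.0487
gripper_force: 64.7
```

>>> servo_tool --commands '[{"travel": [0.001, 0, 0], "turn": [0, 0, 0], "claw": 0}, {"travel": [0, 0, 0], "turn": [0, 0, 0], "claw": 0}]'

```text
time: 21.92
tcp_pos: [0.5878, -0.0891, 0.0387]
orientation: [3.139, 0.002, 1.516]
contact_force: [-0.9, -4.0, 5.0]
grip_width: 0.0485
gripper_force: 64.6
```

>>> servo_tool --commands '[{"travel": [0.001, 0, 0], "turn": [0, 0, 0], "claw": 0}, {"travel": [0, 0, 0], "turn": [0, 0, 0], "claw": 0}]'

```text
time: 22.08
tcp_pos: [0.5877, -0.089, 0.0387]
orientation: [3.14, 0.003, 1.515]
contact_force: [-1.4, -9.9, 4.4]
grip_width: 0.0482
gripper_force: 64.4
```

Run:
```python
from h import *
st()
c=arm.read_camera('side'); cv2.imwrite('pics/s5.png',cv2.resize(c['frame'][180:280,260:400],(800,571)))
```

```text
t 22.0833 tcp [ 0.5877 -0.089   0.0387] o [3.1395 0.0033 1.5155] F [-1.4 -9.9  4.4] w 0.0482 g 64.43736545741558 q [-0.35  0.49  1.68 -0.    0.97 -0.29]
```

View pics/s5.png

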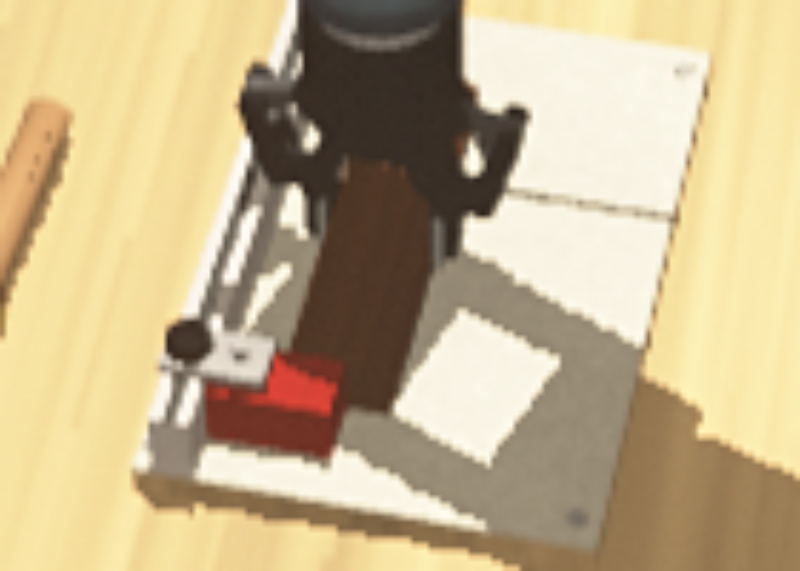

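>>> servo_tool --commands '[{"travel": [-0.001, 0, 0], "turn": [0, 0, 0], "claw": 0}, {"travel": [0, 0, 0], "turn": [0, 0, 0], "claw": 75}, {"travel": [0, 0, 0], "turn": [0, 0, 0], "claw": 75}, {"travel": [0, 0, 0], "turn": [0, 0, 0], "claw": 75}, {"travel": [0, 0, -0.02], "turn": [0, 0, 0], "claw": 75}, {"travel": [0, 0, -0.03], "turn": [0, 0, 0], "claw": 75}, {"travel": [0, 0, -0.03], "turn": [0, 0, 0], "claw": 75}, {"travel": [0, 0, -0.02], "turn": [0, 0, 0], "claw": 75}]'

```text
time: 22.8
tcp_pos: [0.5875, -0.0877, 0.14]
orientation: [3.14, 0.0, 1.516]
contact_force: [1.6, 0.2, 1.6]
grip_width: 0.064
gripper_force: 0.0
```

>>> servo_tool --commands '[{"travel": [0, 0, 0], "turn": [0, 0, 7], "claw": 0}, {"travel": [0, 0, 0], "turn": [0, 0, 7], "claw": 0}, {"travel": [0, 0, 0], "turn": [0, 0, 7], "claw": 0}, {"travel": [0, 0, 0], "turn": [0, 0, 7], "claw": 0}, {"travel": [0, 0, 0], "turn": [0, 0, 7], "claw": 0}, {"travel": [0, 0, 0], "turn": [0, 0, 7], "claw": 0}, {"travel": [0, 0, 0], "turn": [0, 0, 7], "claw": 0}, {"travel": [0, 0, 0], "turn": [0, 0, 7], "claw": 0}]'

```text
time: 23.47
tcp_pos: [0.5865, -0.0874, 0.1372]
orientation: [-3.141, 0.0, 0.532]
contact_force: [1.0, 0.2, 0.1]
grip_width: -0.0001
gripper_force: 0.0
```

>>> servo_tool --commands '[{"travel": [0, 0, 0], "turn": [0, 0, 7], "claw": 0}, {"travel": [0, 0, 0], "turn": [0, 0, 7], "claw": 0}, {"travel": [0, 0, 0], "turn": [0, 0, 7], "claw": 0}, {"travel": [0, 0, 0], "turn": [0, 0, 7], "claw": 0}, {"travel": [0, 0, 0], "turn": [0, 0, 6], "claw": 0}, {"travel": [-0.025, 0, 0], "turn": [0, 0, 0], "claw": 0}, {"travel": [-0.025, 0, 0], "turn": [0, 0, 0], "claw": 0}, {"travel": [0, 0, 0], "turn": [0, 0, 0], "claw": 0}]'

```text
time: 24.13
tcp_pos: [0.5324, -0.0835, 0.1359]
orientation: [-3.14, 0.006, -0.055]
contact_force: [0.3, 0.2, -1.3]
grip_width: -0.0001
gripper_force: 0.0
```

Run:
```python
from h import *
st(); print(to(.5378,-.0865,.042,-.0545))
v=[]
for n,g in(('top',(325,230)),('side',(320,225))):
    c=arm.read_camera(n); h=cv2.cvtColor(c['frame'],cv2.COLOR_BGR2HSV).astype(int)
    m=(h[...,2]<110)&(h[...,1]>110)&(h[...,0]<25)
    p=w2p(c,[[.5877,-.089,.033]])[0]; m=comp(m,p); v.append((c,m))
    print(n,fit([(c,m)],prism(200),(.5877,-.089,-.0545),.018),(m>0).sum())
```

```text
t 24.1333 tcp [ 0.5324 -0.0835  0.1359] o [-3.1396  0.0062 -0.0548] F [ 0.3  0.2 -1.3] w -0.0001 g 0.0 q [-0.38  0.24  1.79 -0.    1.12  1.25]
(array([0.0061, 0.0029, 0.0938]), np.float64(-0.02))
top (array([ 0.59671144, -0.08801997,  0.07321205]), np.float64(0.5610996934065564)) 226
side (array([ 0.5808721 , -0.0425267 , -0.45484809]), np.float64(0.6265597243903752)) 591
```

>>> servo_tool --commands '[{"travel": [0.004, 0.003, 0.025], "turn": [0, 0, 0], "claw": 0}, {"travel": [0, 0, 0.03], "turn": [0, 0, 0], "claw": 0}, {"travel": [0, 0, 0.025], "turn": [0, 0, 0], "claw": 0}, {"travel": [0, 0, 0.012], "turn": [0, 0, 0], "claw": 0}, {"travel": [0, 0, 0], "turn": [0, 0, 0], "claw": 0}, {"travel": [0, 0, 0], "turn": [0, 0, 0], "claw": 0}]'

```text
time: 24.73
tcp_pos: [0.5412, -0.0885, 0.0457]
orientation: [-3.141, 0.001, -0.055]
contact_force: [0.1, -0.5, 0.6]
grip_width: -0.0003
gripper_force: 0.0
```

Run:
```python
from h import *
st(); print(to(.5378,-.0865,.042,-.0545))
```

```text
t 24.7333 tcp [ 0.5412 -0.0885  0.0457] o [-3.1413e+00  5.0000e-04 -5.5300e-02] F [ 0.1 -0.5  0.6] w -0.0003 g 0.0 q [-0.38  0.4   1.8   0.    0.94  1.25]
(array([-0.0035, -0.0018,  0.0037]), np.float64(-0.04))
```

>>> servo_tool --commands '[{"travel": [0.002, 0, 0.0035], "turn": [0, 0, 0], "claw": 0}, {"travel": [0.004, 0, 0], "turn": [0, 0, 0], "claw": 0}, {"travel": [0.004, 0, 0], "turn": [0, 0, 0], "claw": 0}, {"travel": [0.004, 0, 0], "turn": [0, 0, 0], "claw": 0}, {"travel": [0.004, 0, 0], "turn": [0, 0, 0], "claw": 0}]'

```text
time: 25.15
tcp_pos: [0.5595, -0.0896, 0.043]
orientation: [3.141, -0.001, -0.055]
contact_force: [-1.2, -0.9, 0.9]
grip_width: -0.0001
gripper_force: 0.8
```

>>> servo_tool --commands '[{"travel": [0.004, 0, 0], "turn": [0, 0, 0], "claw": 0}, {"travel": [0.004, 0, 0], "turn": [0, 0, 0], "claw": 0}, {"travel": [0.004, 0, 0], "turn": [0, 0, 0], "claw": 0}, {"travel": [0.004, 0, 0], "turn": [0, 0, 0], "claw": 0}]'

```text
time: 25.48
tcp_pos: [0.575, -0.0903, 0.0423]
orientation: [-3.142, 0.0, -0.055]
contact_force: [-1.9, 0.7, 0.7]
grip_width: 0.0001
gripper_force: 0.8
```

>>> servo_tool --commands '[{"travel": [0.002, 0, 0], "turn": [0, 0, 0], "claw": 0}, {"travel": [0.002, 0, 0], "turn": [0, 0, 0], "claw": 0}, {"travel": [0, 0, 0], "turn": [0, 0, 0], "claw": 0}]'

```text
time: 25.73
tcp_pos: [0.5791, -0.0906, 0.0423]
orientation: [3.142, -0.0, -0.055]
contact_force: [0.1, -0.4, 0.4]
grip_width: -0.0002
gripper_force: 0.0
```

>>> servo_tool --commands '[{"travel": [0.002, 0, 0], "turn": [0, 0, 0], "claw": 0}, {"travel": [0.002, 0, 0], "turn": [0, 0, 0], "claw": 0}, {"travel": [0, 0, 0], "turn": [0, 0, 0], "claw": 0}]'

```text
time: 25.98
tcp_pos: [0.583, -0.0908, 0.0423]
orientation: [3.142, -0.0, -0.055]
contact_force: [0.6, 0.1, 0.7]
grip_width: -0.0002
gripper_force: 0.0
```

>>> servo_tool --commands '[{"travel": [0.0015, 0, 0], "turn": [0, 0, 0], "claw": 0}, {"travel": [0, 0, 0], "turn": [0, 0, 0], "claw": 0}]'

```text
time: 26.15
tcp_pos: [0.583, -0.0908, 0.0421]
orientation: [-3.141, 0.003, -0.055]
contact_force: [-6.1, -0.7, 3.6]
grip_width: 0.0
gripper_force: 2.7
```

>>> servo_tool --commands '[{"travel": [0.0015, 0, 0], "turn": [0, 0, 0], "claw": 0}, {"travel": [0, 0, 0], "turn": [0, 0, 0], "claw": 0}]'

```text
time: 26.32
tcp_pos: [0.5832, -0.0907, 0.0418]
orientation: [-3.141, 0.006, -0.055]
contact_force: [-10.6, -0.2, 8.5]
grip_width: 0.0
gripper_force: 5.3
```

>>> servo_tool --commands '[{"travel": [0.001, 0, 0], "turn": [0, 0, 0], "claw": 0}, {"travel": [0, 0, 0], "turn": [0, 0, 0], "claw": 0}]'

```text
time: 26.48
tcp_pos: [0.5832, -0.0906, 0.0417]
orientation: [-3.141, 0.008, -0.055]
contact_force: [-14.9, 0.1, 10.2]
grip_width: 0.0
gripper_force: 7.1
```

>>> servo_tool --commands '[{"travel": [-0.012, 0, 0], "turn": [0, 0, 0], "claw": 0}, {"travel": [-0.02, 0, 0], "turn": [0, 0, 0], "claw": 0}, {"travel": [-0.02, 0, -0.03], "turn": [0, 0, 0], "claw": 0}, {"travel": [-0.03, 0, -0.02], "turn": [0, 0, 0], "claw": 0}, {"travel": [0, 0, 0], "turn": [0, 0, 0], "claw": 0}]'

```text
time: 26.9
tcp_pos: [0.5028, -0.0862, 0.0951]
orientation: [3.141, -0.002, -0.055]
contact_force: [1.0, 0.5, -0.3]
grip_width: -0.0004
gripper_force: 0.0
```

Run:
```python
from h import *
st()
for n in('top','side'):
    c=arm.read_camera(n); f=c['frame']
    print([(np.round(r['xy']),np.round(p2w(c,[r['xy']],.018)[0],4),round(r['p'],2)) for q in('stop','blank_corner') for r in arm.pinpoint(c,q)[:1]])
    if n=='side': a=cv2.resize(f[170:280,260:380],(600,550),interpolation=cv2.INTER_CUBIC)
    else: b=cv2.resize(f[190:260,285:405],(600,350))
cv2.imwrite('pics/s6.png',a); cv2.imwrite('pics/t6.png',b)
```

```text
t 26.9 tcp [ 0.5028 -0.0862  0.0951] o [ 3.1407e+00 -1.7000e-03 -5.5100e-02] F [ 1.   0.5 -0.3] w -0.0004 g 0.0 q [-0.4   0.24  1.89 -0.    1.01  1.22]
[(array([309., 203.]), array([0.6504, 0.0035, 0.018 ]), 0.87)]
[(array([303., 246.]), array([0.6378, 0.0013, 0.018 ]), 0.96), (array([298., 249.]), array([0.6474, 0.0112, 0.018 ]), 0.82)]
```

View pics/s6.png

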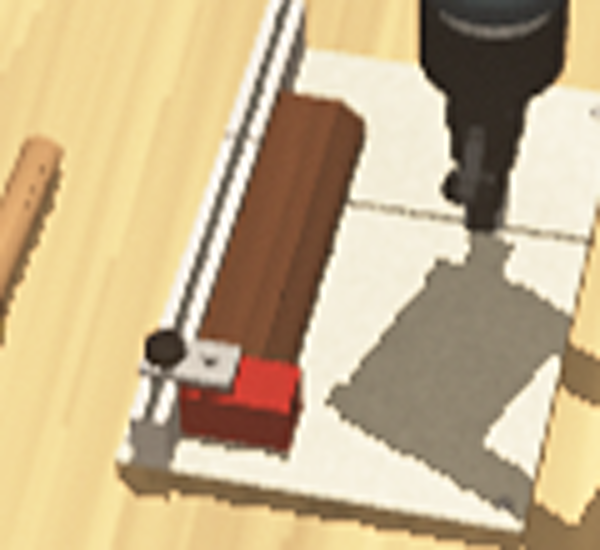

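>>> servo_tool --commands '[{"travel": [0, 0.015, -0.03], "turn": [0, 0, 0], "claw": 0}, {"travel": [0.02, 0.024, -0.01], "turn": [0, 0, 0], "claw": 0}, {"travel": [0.025, 0.024, 0], "turn": [0, 0, 0], "claw": 0}, {"travel": [0.025, 0.024, 0], "turn": [0, 0, 0], "claw": 0}, {"travel": [0.025, 0.024, 0], "turn": [0, 0, 0], "claw": 0}, {"travel": [0.022, 0.018, 0], "turn": [0, 0, 0], "claw": 0}, {"travel": [0, 0, 0], "turn": [0, 0, 0], "claw": 0}, {"travel": [0, 0, 0], "turn": [0, 0, 0], "claw": 0}]'

```text
time: 27.87
tcp_pos: [0.6149, -0.2226, 0.1304]
orientation: [-3.141, 0.002, -0.056]
contact_force: [0.4, 0.7, -0.4]
grip_width: 0.0
gripper_force: 0.0
```

Run:
```python
from h import *
st(); print(to(.6125,-.2208,.043,-.0545))
```

```text
t 27.8667 tcp [ 0.6149 -0.2226  0.1304] o [-3.1406e+00  1.7000e-03 -5.6400e-02] F [ 0.4  0.7 -0.4] w 0.0 g 0.0 q [-0.53  0.47  1.48  0.    1.19  1.1 ]
(array([-0.0023, -0.0016,  0.0874]), np.float64(-0.11))
```

>>> servo_tool --commands '[{"travel": [-0.002, 0, 0.025], "turn": [0, 0, 0], "claw": 0}, {"travel": [0, 0, 0.03], "turn": [0, 0, 0], "claw": 0}, {"travel": [0, 0, 0.02], "turn": [0, 0, 0], "claw": 0}, {"travel": [0, 0, 0.01], "turn": [0, 0, 0], "claw": 0}, {"travel": [0, 0, 0], "turn": [0, 0, 0], "claw": 0}, {"travel": [0, -0.004, 0], "turn": [0, 0, 0], "claw": 0}, {"travel": [0, -0.004, 0], "turn": [0, 0, 0], "claw": 0}, {"travel": [0, 0, 0], "turn": [0, 0, 0], "claw": 0}]'

```text
time: 28.53
tcp_pos: [0.6141, -0.2131, 0.0492]
orientation: [3.141, -0.003, -0.055]
contact_force: [0.4, -0.2, -0.0]
grip_width: -0.0002
gripper_force: 0.0
```

>>> servo_tool --commands '[{"travel": [0, -0.002, 0], "turn": [0, 0, 0], "claw": 0}, {"travel": [0, -0.002, 0], "turn": [0, 0, 0], "claw": 0}, {"travel": [0, 0, 0], "turn": [0, 0, 0], "claw": 0}]'

```text
time: 28.78
tcp_pos: [0.6135, -0.2094, 0.0481]
orientation: [3.141, -0.001, -0.055]
contact_force: [-0.5, 0.8, 0.3]
grip_width: 0.0002
gripper_force: 0.0
```

>>> servo_tool --commands '[{"travel": [0, -0.002, 0], "turn": [0, 0, 0], "claw": 0}, {"travel": [0, 0, 0], "turn": [0, 0, 0], "claw": 0}]'

```text
time: 28.95
tcp_pos: [0.6133, -0.2074, 0.0475]
orientation: [-3.142, -0.0, -0.055]
contact_force: [-0.0, -0.0, -0.0]
grip_width: -0.0001
gripper_force: 0.0
```

>>> servo_tool --commands '[{"travel": [0, -0.0015, 0], "turn": [0, 0, 0], "claw": 0}, {"travel": [0, 0, 0], "turn": [0, 0, 0], "claw": 0}]'

```text
time: 29.12
tcp_pos: [0.6133, -0.206, 0.0472]
orientation: [-3.141, 0.0, -0.055]
contact_force: [0.2, -0.5, 0.5]
grip_width: -0.0002
gripper_force: 0.0
```

Continue in small steps until contact.

>>> servo_tool --commands '[{"travel": [0, -0.0015, 0.001], "turn": [0, 0, 0], "claw": 0}, {"travel": [0, 0, 0], "turn": [0, 0, 0], "claw": 0}]'

```text
time: 29.28
tcp_pos: [0.6136, -0.2056, 0.0467]
orientation: [3.14, -0.001, -0.055]
contact_force: [-0.6, -4.0, 1.3]
grip_width: -0.0003
gripper_force: 1.9
```

>>> servo_tool --commands '[{"travel": [0, -0.0015, 0.001], "turn": [0, 0, 0], "claw": 0}, {"travel": [0, 0, 0], "turn": [0, 0, 0], "claw": 0}]'

```text
time: 29.45
tcp_pos: [0.6139, -0.2055, 0.0464]
orientation: [3.138, -0.001, -0.056]
contact_force: [-2.1, -7.1, 3.6]
grip_width: -0.0002
gripper_force: 4.1
```

>>> servo_tool --commands '[{"travel": [0, -0.0015, 0], "turn": [0, 0, 0], "claw": 0}, {"travel": [0, 0, 0], "turn": [0, 0, 0], "claw": 0}]'

```text
time: 29.62
tcp_pos: [0.6139, -0.2054, 0.0464]
orientation: [3.136, -0.002, -0.056]
contact_force: [-3.2, -12.2, 3.2]
grip_width: -0.0001
gripper_force: 6.5
```

>>> servo_tool --commands '[{"travel": [0, -0.0015, 0], "turn": [0, 0, 0], "claw": 0}, {"travel": [0, 0, 0], "turn": [0, 0, 0], "claw": 0}]'

```text
time: 29.78
tcp_pos: [0.6139, -0.2053, 0.0465]
orientation: [3.134, -0.002, -0.056]
contact_force: [-3.6, -18.2, 1.1]
grip_width: 0.0001
gripper_force: 8.8
```

>>> servo_tool --commands '[{"travel": [0, 0.014, 0], "turn": [0, 0, 0], "claw": 0}, {"travel": [0, 0, -0.03], "turn": [0, 0, 0], "claw": 0}, {"travel": [0, 0, -0.035], "turn": [0, 0, 0], "claw": 0}, {"travel": [-0.012, -0.03, -0.02], "turn": [0, 0, 0], "claw": 0}, {"travel": [-0.012, -0.03, 0], "turn": [0, 0, 0], "claw": 0}, {"travel": [-0.012, -0.03, 0], "turn": [0, 0, 0], "claw": 0}, {"travel": [-0.012, -0.03, 0], "turn": [0, 0, 0], "claw": 0}, {"travel": [0, 0, 0], "turn": [0, 0, 0], "claw": 0}]'

```text
time: 30.45
tcp_pos: [0.5691, -0.0862, 0.1295]
orientation: [-3.138, 0.003, -0.052]
contact_force: [0.6, 0.2, 0.2]
grip_width: 0.0001
gripper_force: 0.0
```

Run:
```python
from h import *
st(); print(to(.5706,-.0883,.08,-.0545))
```

```text
t 30.45 tcp [ 0.5691 -0.0862  0.1295] o [-3.1381  0.0034 -0.0519] F [0.6 0.2 0.2] w 0.0001 g 0.0 q [-0.36  0.32  1.7   0.    1.13  1.26]
(array([0.0018, 0.0022, 0.0495]), np.float64(0.15))
```

>>> servo_tool --commands '[{"travel": [0, 0.002, 0.025], "turn": [0, 0, 0], "claw": 0}, {"travel": [0, 0, 0.022], "turn": [0, 0, 0], "claw": 0}, {"travel": [0, 0, 0], "turn": [0, 0, 0], "claw": 0}, {"travel": [0, 0, 0], "turn": [0, 0, 0], "claw": 0}, {"travel": [0, 0, 0], "turn": [0, 0, 0], "claw": 0}, {"travel": [0, 0, 0], "turn": [0, 0, 0], "claw": 0}]'

```text
time: 30.95
tcp_pos: [0.5726, -0.0943, 0.0847]
orientation: [3.141, -0.002, -0.056]
contact_force: [-0.2, 0.1, 0.4]
grip_width: -0.0
gripper_force: 0.0
```

Run:
```python
from h import *
st(); print(to(.5906,-.0894,.06,-.0545))
```

```text
t 30.95 tcp [ 0.5726 -0.0943  0.0847] o [ 3.1411e+00 -2.2000e-03 -5.5700e-02] F [-0.2  0.1  0.4] w -0.0 g 0.0 q [-0.37  0.39  1.71  0.    1.04  1.26]
(array([ 0.0177, -0.0058,  0.0248]), np.float64(-0.07))
```

>>> servo_tool --commands '[{"travel": [0.004, -0.003, 0.008], "turn": [0, 0, 0], "claw": 0}, {"travel": [0.004, 0, 0.006], "turn": [0, 0, 0], "claw": 0}, {"travel": [0.004, 0, 0.004], "turn": [0, 0, 0], "claw": 0}, {"travel": [0, 0, 0], "turn": [0, 0, 0], "claw": 0}, {"travel": [0, 0, 0], "turn": [0, 0, 0], "claw": 0}]'

```text
time: 31.37
tcp_pos: [0.5836, -0.0912, 0.0647]
orientation: [-3.141, 0.001, -0.055]
contact_force: [-0.8, 0.2, -0.4]
grip_width: -0.0002
gripper_force: 0.0
```

>>> servo_tool --commands '[{"travel": [0.002, 0, 0.002], "turn": [0, 0, 0], "claw": 0}, {"travel": [0, 0, 0], "turn": [0, 0, 0], "claw": 0}, {"travel": [0, 0, 0], "turn": [0, 0, 0], "claw": 0}]'

```text
time: 31.62
tcp_pos: [0.5857, -0.0915, 0.0633]
orientation: [3.142, -0.0, -0.055]
contact_force: [-0.4, 0.0, 0.4]
grip_width: -0.0002
gripper_force: 0.0
```

>>> servo_tool --commands '[{"travel": [0.002, 0, 0.002], "turn": [0, 0, 0], "claw": 0}, {"travel": [0, 0, 0], "turn": [0, 0, 0], "claw": 0}, {"travel": [0, 0, 0], "turn": [0, 0, 0], "claw": 0}]'

```text
time: 31.87
tcp_pos: [0.5877, -0.0916, 0.0612]
orientation: [-3.142, 0.0, -0.055]
contact_force: [0.6, 0.3, -0.1]
grip_width: 0.0
gripper_force: 0.0
```

>>> servo_tool --commands '[{"travel": [0.0015, 0, 0.0015], "turn": [0, 0, 0], "claw": 0}, {"travel": [0, 0, 0], "turn": [0, 0, 0], "claw": 0}]'

```text
time: 32.03
tcp_pos: [0.5893, -0.0917, 0.0597]
orientation: [3.142, -0.0, -0.055]
contact_force: [-0.8, 0.7, -0.1]
grip_width: 0.0
gripper_force: 0.0
```

>>> servo_tool --commands '[{"travel": [0.0015, 0, 0.0015], "turn": [0, 0, 0], "claw": 0}, {"travel": [0, 0, 0], "turn": [0, 0, 0], "claw": 0}]'

```text
time: 32.2
tcp_pos: [0.5907, -0.0918, 0.0581]
orientation: [-3.142, 0.0, -0.055]
contact_force: [0.8, 0.0, 0.4]
grip_width: 0.0001
gripper_force: 0.0
```

>>> servo_tool --commands '[{"travel": [0.001, 0, 0.001], "turn": [0, 0, 0], "claw": 0}, {"travel": [0, 0, 0], "turn": [0, 0, 0], "claw": 0}]'

```text
time: 32.37
tcp_pos: [0.591, -0.0917, 0.058]
orientation: [-3.142, 0.002, -0.055]
contact_force: [-6.3, 0.9, 7.7]
grip_width: -0.0003
gripper_force: 5.2
```

>>> servo_tool --commands '[{"travel": [0.001, 0, 0.001], "turn": [0, 0, 0], "claw": 0}, {"travel": [0, 0, 0], "turn": [0, 0, 0], "claw": 0}]'

```text
time: 32.53
tcp_pos: [0.5911, -0.0918, 0.0578]
orientation: [-3.142, 0.004, -0.055]
contact_force: [-13.2, 1.7, 19.3]
grip_width: -0.0002
gripper_force: 11.5
```

>>> servo_tool --commands '[{"travel": [0.0015, 0, 0], "turn": [0, 0, 0], "claw": 0}, {"travel": [0, 0, 0], "turn": [0, 0, 0], "claw": 0}, {"travel": [0, 0, 0], "turn": [0, 0, 0], "claw": 0}]'

```text
time: 32.78
tcp_pos: [0.5912, -0.0918, 0.0578]
orientation: [-3.141, 0.007, -0.054]
contact_force: [-18.0, 0.2, 23.6]
grip_width: -0.0
gripper_force: 15.1
```

>>> servo_tool --commands '[{"travel": [0.001, 0, 0], "turn": [0, 0, 0], "claw": 0}, {"travel": [0, 0, 0], "turn": [0, 0, 0], "claw": 0}, {"travel": [0, 0, 0], "turn": [0, 0, 0], "claw": 0}]'

```text
time: 33.03
tcp_pos: [0.5913, -0.0918, 0.0577]
orientation: [-3.141, 0.01, -0.054]
contact_force: [-22.4, 1.7, 27.0]
grip_width: -0.0002
gripper_force: 17.5
```

Run:
```python
from h import *
st()
c=arm.read_camera('side'); cv2.imwrite('pics/s7.png',cv2.resize(c['frame'][170:280,260:380],(600,550),interpolation=cv2.INTER_CUBIC))
```

```text
t 33.0333 tcp [ 0.5913 -0.0918  0.0577] o [-3.1413  0.0096 -0.0543] F [-22.4   1.7  27. ] w -0.0002 g 17.512765154242516 q [-0.35  0.47  1.66 -0.    1.02  1.28]
```

View pics/s7.png

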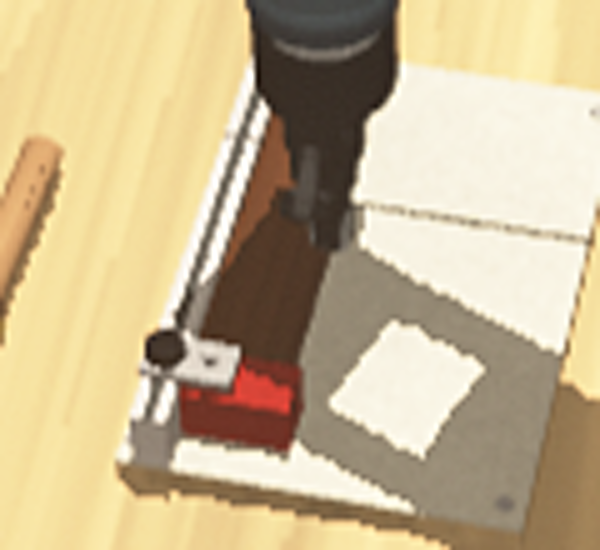

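>>> servo_tool --commands '[{"travel": [0.001, 0, -0.001], "turn": [0, 0, 0], "claw": 0}, {"travel": [0, 0, 0], "turn": [0, 0, 0], "claw": 0}, {"travel": [0, 0, 0], "turn": [0, 0, 0], "claw": 0}, {"travel": [0, 0, 0], "turn": [0, 0, 0], "claw": 0}]'

```text
time: 33.42
tcp_pos: [0.5914, -0.0917, 0.0578]
orientation: [-3.141, 0.012, -0.054]
contact_force: [-23.4, -0.4, 23.1]
grip_width: 0.0002
gripper_force: 16.3
```

>>> servo_tool --commands '[{"travel": [0, 0, 0], "turn": [0, 0, 0], "claw": 0}, {"travel": [0, 0, 0], "turn": [0, 0, 0], "claw": 0}, {"travel": [0, 0, 0], "turn": [0, 0, 0], "claw": 0}, {"travel": [0, 0, 0], "turn": [0, 0, 0], "claw": 0}, {"travel": [0, 0, 0], "turn": [0, 0, 0], "claw": 0}, {"travel": [0, 0, 0], "turn": [0, 0, 0], "claw": 0}]'

```text
time: 33.92
tcp_pos: [0.5914, -0.0917, 0.0578]
orientation: [-3.141, 0.012, -0.054]
contact_force: [-22.9, 0.0, 23.7]
grip_width: -0.0002
gripper_force: 16.3
```

Run:
```python
from h import *
st(); print(arm.finish_job())
```

```text
t 33.9167 tcp [ 0.5914 -0.0917  0.0578] o [-3.1411  0.0116 -0.0544] F [-22.9   0.   23.7] w -0.0002 g 16.311390604823828 q [-0.35  0.47  1.66 -0.    1.02  1.28]
the job is handed in; nothing more can be done
None
```

I handed the job in at 34 s: both offcuts are in the tub, and the dark blank lies flat on the board, against the fence and butted to the stop. The arm is still pushing diagonally on its bevel, about 23 N forward and 23 N down; the hand-in gave no verdict.

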